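# Slide the jar carrier round the bend to the label stop

### The arm

A 6-joint arm with a two-finger parallel gripper is mounted at the origin on the work surface. World frame = base frame: x ahead of the robot, y to its left, z up, the work surface at z = 0. Lengths are in m, angles in degrees, forces in N, time in s.
With the tool pointing down it reaches from about 0.35 to 0.875 m from the base axis. Payload 15.5 kg.
Tool frame: the origin (TCP) lies where the fingers leave the gripper's body, on its centre line; the fingertips stand 73 mm ahead of it and the grasp point (between the pads) lies 54 mm ahead of it; z points along the fingers, x is the direction in which the jaws open and shut, and the axes are right-handed (so a half turn about z gives the same grasp; the last joint's range is limited). The gripper opens to 85 mm and grips with 20 to 120 N. Pads are 22 mm wide; open, the fingers measure 114 mm over their backs; the gripper's body (76 mm by 85 mm) begins 54 mm behind the grasp point. The pads swing forward as they close: fully open they stand 13 mm farther back than shut.
Start: joints at [63.742, 28.281, 77.091, -0, 74.628, -5.472], TCP at [0.222, 0.584, 0.304] pointing down, gripper open.
Joint ranges: [-166.48, 166.48], [-47.26, 123.95], [12.59, 153.08], [-70.14, 250.14], [6.76, 159.57], [-176.63, 176.63]. Speed limits (degrees/s): [108.29, 108.29, 147.25, 172.46, 172.46, 172.46].

### API

Orientations are given as [roll, pitch, yaw] about the fixed x, y, z axes, in that order (R = Rz(yaw) Ry(pitch) Rx(roll)).
In Python, from cell import get_obs, imaging, arm, nets gives the robot as it stands.
- The arm moves only by the tool send_rows, never from a script. Its argument "moves" is a list of rows, each an object of numbers: "tx", "ty", "tz": the shift along the tool's x, y, z in m; "wx", "wy", "wz": the turn, a rotation vector about the tool's x, y, z in degrees; "grip": the finger opening in m, from 0 to 0.0854. In form: [{"tx": .., "ty": .., "tz": .., "wx": .., "wy": .., "wz": .., "grip": ..}, ...]. A call has 1 to 5 rows; each row shifts and turns the commanded pose from where the row before left it, along the tool's axes as they then stand; what a row does not reach is not made up. A row lasts 1/10 s, in which the tool goes at most 50 mm and 8.59 degrees, less where a joint would pass 70% of its speed; a pose out of reach is approached as far as the arm can. A call is refused whole if a number of a shift passes 0.05 or a number of a turn 8.59, either way. A call with a gripper value outside its range is refused whole. The fingers move at their own pace and stop on an object; the grip force is fixed at half the most. Time passes only in rows, so rows that do not move let the fingers close. It gives the time, the measured TCP pose, the force and the opening at its end, in the units of the state.
- get_obs(): the state, without advancing time (a new reading comes with each control period).
- imaging.camera(name): name is "scene" or "side" or "wrist"; returns the picture (420x560x3 uint8, red, green, blue); there is no depth.
- imaging.calibration(name): a dict with "K" (3x3 intrinsics, pixels), "R" (3x3) and "t" (3): a world point X has camera coordinates R X + t. Camera axes: x right, y down, z forward; pixel columns grow to the right and rows downward; lengths in m; the calibration is good to about 2 mm. The wrist camera is an equidistant fisheye: a pixel r from the principal point sees the ray r / f radians off the axis. A picture is of the moment at which its call begins: read the wrist's pose just before it. calibration takes no time and is no camera call; for the wrist camera it gives the pose at the moment of the call.
- arm.job_done(): hands the job in, once; it reports no verdict.
Trained networks look in the newest picture that a camera, given by its name, has taken for a name from the list of things; names that differ only in an ending like _2 or _b are one class to them, and where a whole thing is asked for, a point or a joint stands for the part that bears it (a point fixed in the world has none). Each returns a list of dicts, best first, with "score" (0 to 1); they miss things now and then, are a little off and sometimes report something else, mostly with a low value. They report only what shows in the picture. A call takes as long as a camera call. They do not tell look-alikes from the thing itself.
- nets.boxes_of(thing, camera): "location" ([column, row] in pixels, amid what is visible of it).
- nets.cut_out(thing, camera): "region" (420x560 bool, what is visible of it) and "location" ([column, row] in pixels, amid what is visible of it).
- nets.place_of(thing, camera): "location" ([column, row] in pixels: a listed point, or the origin of a listed thing).
The state is a dict: "t": time; "joint_positions": joint angles; "qd": joint speeds; "joint_efforts": joint torques, N m; "tool_pos": TCP position; "tool_rot": TCP orientation; "contact_force": force on the tool from outside, world axes, zero at the start; "torque": the same for the moment, N m; "gripper_width": finger opening in m.
Only numpy, scipy, OpenCV 4.12 (cv2) and the standard library are available. Lean on these libraries where they do the work, as an engineer would, in place of code of your own. Each camera call takes 0.05 s, during which the arm holds its last target.

### The job

Lift the wooden carrier with the jar on it off the bench and set it down between the rails at the straight open start of the guide track. Then slide it along the lane and round the bend, without lifting it or jamming it hard against the rails, and press it gently against the sprung bumper at the far end until the steel leaf snaps up behind its tail, without forcing the bumper further in than that needs. Let go and leave the carrier trapped there, with everything else on the bench left where it was.

Things in the scene. Friction and masses are not known exactly. Their poses are not given: they have to be found in the camera images.
- carrier_mid (a point): Loose carrier, 0.45-0.8 kg, one rigid piece 74 mm tall, standing on the bench: a waxed beech shoe (friction about 0.35) 90 long, 44 wide, 14 mm high with half-round ends, and on its middle a white jar 40 mm in diameter, 44 tall, with a grey cap 37 in diameter, 16 tall. Point: jar's axis, 37 mm above the underside. x along the shoe, z up; both ends alike. (Leave the other jar.)
- track: Fixed plywood board 4 mm thick with two aluminium rails 8 mm thick, tops 18 mm above the bench; lane between them 50 mm wide. Origin at bench height, z up, yaw within 0.25 rad. Lane's centre line in its frame (mm): flared open mouth (-135, 85), along +x to (-20, 85), arc to the right, radius 110 about (-20, -25), to (90, -25), then along -y at x = 90. The stop is in this last straight.
- lane_in (a point): Point on the lane's floor (4 mm above the bench) on the centre line of the starting straight, at (-75, 85) in the track's frame, 60 mm from the mouth: a good place to set the carrier's middle. Axes as the track: travel is along +x here. The shoe has 3 mm to spare each side in the straights.
- lane_out (a point): Point on the lane's floor, on its centre line where the bend ends and the last straight begins, at (90, -25) in the track's frame. Axes as the track: travel is along -y here. In the bend the shoe has 3.6 mm to spare in all. Beside the lane nothing is higher than the rails.
- bumper (a joint): How far the sprung rubber bumper in the last straight is pressed in, m: 0 free, 0.018 hard end (keep below 0.012). 2.4 N to start, 0.6 N more per mm. Its face is 19 mm high, before a grey block 34 mm high, 49 mm wide. The stop is clamped elsewhere for each job, unmeasured: the free face is 110-173 mm past lane_out, so it is met, by feel, with the carrier's middle 65-128 mm past it.
- leaf (a joint): Catch in the lane's floor, rad: 0 up, 0.22 pressed flat. Steel leaf 40 x 16 mm, hinged upstream; its free end stands 9 mm up and points downstream, 85 mm before the bumper's free face. The carrier rides over it (lift about 1.5 N). With the bumper 5 mm in, the tail clears it and it snaps up behind the tail; let go, the carrier rests with the bumper 4-5 mm in.
- rails: The two aluminium rails of the track (same origin and axes as the track). The carrier may rub along them, lightly (under 20 N); fingers should pass above them.
- tape_roll: bystander: cardboard ring, 90 mm in diameter, 36 mm high, on the bench inside the track's corner; origin at the centre of its underside
- spare_jar: bystander: jar like the carrier's, 40 mm in diameter, 60 mm tall, without a shoe, on the left; origin at the centre of its underside
- small_carton: bystander: cardboard box 90 x 70 x 60 mm on the right; origin at the centre of its underside
- pen_cup: bystander: open grey cup 70 mm in diameter, 90 mm tall, far left; origin at the centre of its underside
- wood_block: bystander: wooden block 100 x 35 x 25 mm on the right; origin at the centre of its underside
- screwdriver: bystander: screwdriver lying on the right, near the robot
There are look-alikes about, which are no part of the job. Of the things that look like the part that bears bumper, the smaller one is meant.

How it is judged:
By the outcome, as a careful person would: the job done as asked, in the order asked, and still so for the second after the job is handed in, with the robot touching nothing.
It also fails if it takes over 67 s, if anything falls off the work surface, if the arm or the gripper's body presses on something with over 40 N, if the wrist force passes 120 N, or if a joint passes its speed limit or range.

## Working session

There is one attempt and no reset: what is moved stays moved. The work goes in short steps, Python scripts to look and compute and a tool call to move; the robot and the scene stay as the last step left them, time stands still between calls to the robot, and variables do not carry over. Pictures are saved under pics/ and viewed, and the job is handed in when it is done.

Besides the shell and the picture viewer there is one more tool, called after ">>>" as name(argument=value, ...) on one line, values as JSON. send_rows: Moves the arm, as the interface text tells. Its arguments: {"type":"object","properties":{"moves":{"type":"array","items":{"type":"object","properties":{"tx":{"type":"number"},"ty":{"type":"number"},"tz":{"type":"number"},"wx":{"type":"number"},"wy":{"type":"number"},"wz":{"type":"number"},"grip":{"type":"number"}}}}},"required":["moves"]}

```bash
mkdir -p pics; ls; python3 - <<'E'
from cell import get_obs, imaging, arm, nets
import cv2
o=get_obs(); print(o)
for c in ("scene","side","wrist"):
    im=imaging.camera(c); cv2.imwrite(f"pics/{c}0.png",im[:,:,::-1])
    k=imaging.calibration(c); print(c,k)
E
```

```text
pics
{'t': 0.0, 'joint_positions': array([ 6.37424318e+01,  2.83132149e+01,  7.71294727e+01,  1.09957617e-03,
        7.46291524e+01, -5.47131296e+00]), 'qd': array([-0.05171275,  0.04993649,  0.0202462 ,  0.06708304,  0.01377333,
        0.0441158 ]), 'joint_efforts': array([ 6.06282963e-03, -8.82155442e+01, -3.83883905e+01,  3.37867041e-04,
        9.90428205e-03, -4.21207517e-05]), 'tool_pos': array([0.22165906, 0.584059  , 0.30330448]), 'tool_rot': array([-1.79992095e+02,  7.14117015e-02,  6.92134576e+01]), 'contact_force': array([-0.39055872, -0.42307493, -0.72379618]), 'torque': array([ 0.0467474 , -0.02916907, -0.00790249]), 'gripper_width': 0.08531552932301412}
scene {'K': array([[448.59382585,   0.        , 278.96207784],
       [  0.        , 448.59382585, 207.94791771],
       [  0.        ,   0.        ,   1.        ]]), 'R': array([[-0.86011083,  0.51007929,  0.0053361 ],
       [ 0.31405776,  0.53775867, -0.78242146],
       [-0.40196652, -0.67129333, -0.62272641]]), 't': array([ 0.4277432 , -0.12071133,  1.7436033 ])}
side {'K': array([[387.94139912,   0.        , 282.81630665],
       [  0.        , 387.94139912, 212.45903942],
       [  0.        ,   0.        ,   1.        ]]), 'R': array([[ 0.74469685, -0.66732689, -0.01007078],
       [-0.39722916, -0.43105727, -0.81018431],
       [ 0.5363167 ,  0.60734211, -0.58608869]]), 't': array([-0.38409449,  0.24710151,  1.2189709 ])}
wrist {'K': array([[325.1922621 ,   0.        , 279.31595318],
       [  0.        , 325.1922621 , 210.75672318],
       [  0.        ,   0.        ,   1.        ]]), 'R': array([[ 3.54214510e-01,  9.35164092e-01,  4.48805865e-04],
       [ 8.99892165e-01, -3.40984957e-01,  2.71888490e-01],
       [ 2.54413389e-01, -9.59029714e-02, -9.62328659e-01]]), 't': array([-0.62654835, -0.03477319,  0.37845586])}
```

View pics/scene0.png

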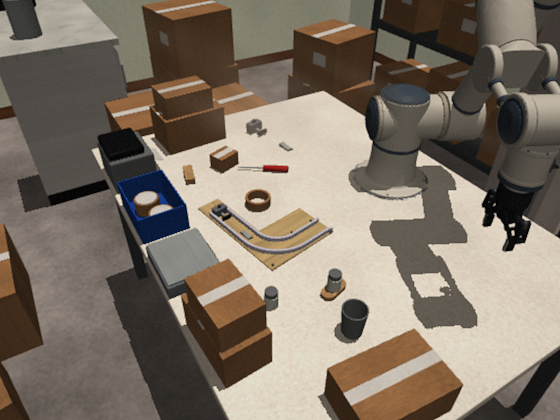

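View pics/side0.png

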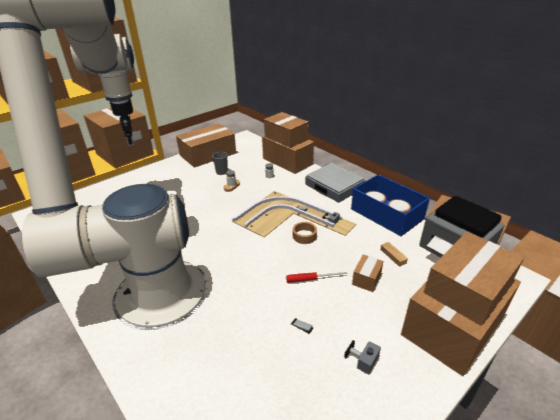

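View pics/wrist0.png

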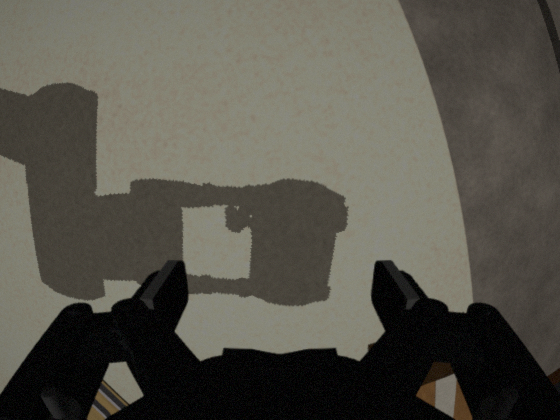

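```bash
cat > h.py <<'E'
import numpy as np, cv2
from cell import get_obs, imaging, arm, nets
def ray(cam,uv,cal=None):
    k=cal or imaging.calibration(cam); K,R,t=k["K"],k["R"],k["t"]
    d=np.array([(uv[0]-K[0,2])/K[0,0],(uv[1]-K[1,2])/K[1,1]])
    if cam=="wrist":
        r=np.hypot(*d); s=np.sin(r)/r if r>1e-9 else 1.
        v=np.array([d[0]*s,d[1]*s,np.cos(r)])
    else: v=np.array([d[0],d[1],1.])
    return -R.T@t, R.T@v
def onz(cam,uv,z,cal=None):
    c,v=ray(cam,uv,cal); return c+v*(z-c[2])/v[2]
def proj(cam,X,cal=None):
    k=cal or imaging.calibration(cam); K,R,t=k["K"],k["R"],k["t"]
    X=np.atleast_2d(X); p=X@R.T+t
    if cam=="wrist":
        rr=np.hypot(p[:,0],p[:,1]); th=np.arctan2(rr,p[:,2]); f=K[0,0]
        s=f*th/np.maximum(rr,1e-12); return np.c_[p[:,0]*s+K[0,2],p[:,1]*s+K[1,2]]
    return np.c_[p[:,0]/p[:,2]*K[0,0]+K[0,2],p[:,1]/p[:,2]*K[1,1]+K[1,2]]
E
python3 - <<'E'
from h import *
np.set_printoptions(precision=4,suppress=True)
Z=dict(carrier_mid=.037,track=0,lane_in=.004,lane_out=.004,bumper=.015,leaf=.008,tape_roll=0,spare_jar=0,small_carton=0,pen_cup=0)
for th,z in Z.items():
    for c in ("scene","side"):
        for f in (nets.place_of,) if th not in("bumper","leaf") else (nets.boxes_of,):
            try: r=f(th,c)
            except Exception as e: print(th,c,e); continue
            for d in r[:3]: print(th,c,np.round(d["location"],1),round(d["score"],2),onz(c,d["location"],z))
print(get_obs()["t"])
E
```

```text
carrier_mid scene [269.9 304. ] 0.69 [0.7244 0.3349 0.037 ]
carrier_mid scene [331.2 280.2] 0.6 [0.5321 0.3487 0.037 ]
carrier_mid side [227.7 180.8] 0.71 [0.5105 0.3523 0.037 ]
carrier_mid side [302.8 238.8] 0.58 [ 0.4763 -0.1497  0.037 ]
track scene [278.4 231.5] 0.95 [0.5339 0.0581 0.    ]
track scene [333.6 279.4] 0.18 [0.5018 0.3238 0.    ]
track side [281.6 216.5] 0.83 [0.5421 0.0366 0.    ]
track side [280.1 216. ] 0.36 [ 0.54    0.0431 -0.    ]
lane_in scene [309.9 235. ] 0.87 [0.4559 0.129  0.004 ]
lane_in scene [271.9 300. ] 0.52 [0.6993 0.3017 0.004 ]
lane_in side [249.9 215.9] 0.57 [0.4492 0.1203 0.004 ]
lane_out scene [252.4 239.4] 0.88 [0.6286 0.0526 0.004 ]
lane_out side [363.1 275.9] 0.33 [ 0.5174 -0.3884  0.004 ]
bumper scene [353.8 316.9] 0.56 [0.5438 0.4706 0.015 ]
bumper scene [272.5 165.9] 0.25 [ 0.3639 -0.2752  0.015 ]
bumper side [353. 348.] 0.6 [ 0.2778 -0.5446  0.015 ]
leaf scene [243.5 232.7] 0.59 [0.6405 0.0131 0.008 ]
leaf side [302.9 327.1] 0.5 [ 0.2304 -0.4033  0.008 ]
tape_roll scene [258.1 203.7] 0.95 [ 0.5203 -0.1077  0.    ]
tape_roll side [281.1 216.3] 0.7 [ 0.5416  0.039  -0.    ]
tape_roll side [304.6 235.1] 0.66 [ 0.5277 -0.1076  0.    ]
spare_jar scene [310.9 229.8] 0.74 [0.4359 0.1055 0.    ]
spare_jar scene [270.7 300.6] 0.65 [0.7016 0.299  0.    ]
spare_jar scene [189.6 178.8] 0.37 [ 0.6733 -0.3773  0.    ]
spare_jar side [267.7 173.8] 0.63 [0.7168 0.3297 0.    ]
small_carton scene [224.9 164.5] 0.62 [ 0.5129 -0.4004 -0.    ]
small_carton scene [261.4 169.5] 0.55 [ 0.4035 -0.2948  0.    ]
small_carton side [364.8 278.5] 0.63 [ 0.5157 -0.3973  0.    ]
pen_cup scene [353.4 332.7] 0.96 [0.5678 0.5022 0.    ]
pen_cup side [268.4 173.6] 0.65 [0.7204 0.3288 0.    ]
pen_cup side [222.5 174.1] 0.53 [0.5607 0.4708 0.    ]
1.15
```

```bash
python3 - <<'E'
import cv2
a=cv2.imread("pics/scene0.png")
cv2.imwrite("pics/c1.png",cv2.resize(a[190:310,190:350],None,fx=5,fy=5,interpolation=cv2.INTER_CUBIC))
b=cv2.imread("pics/side0.png")
cv2.imwrite("pics/c2.png",cv2.resize(b[150:260,205:365],None,fx=5,fy=5,interpolation=cv2.INTER_CUBIC))
E
```

```text
(no output)
```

View pics/c1.png

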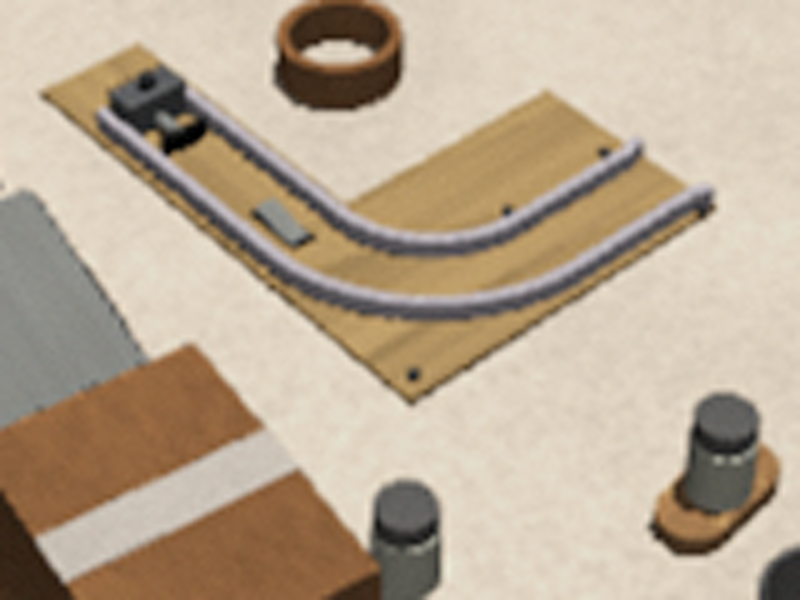

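View pics/c2.png

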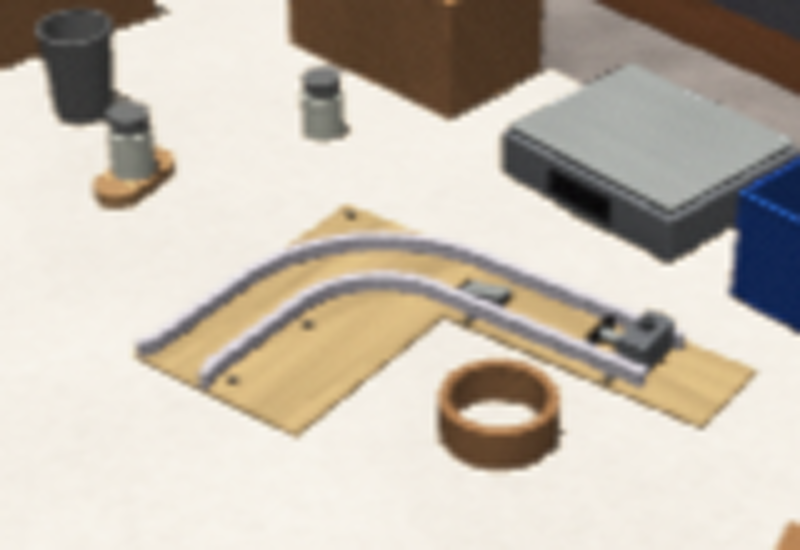

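```bash
cat >> h.py <<'E'
from scipy.spatial.transform import Rotation as Ro
def delta(pos,yaw,o=None,n=None,tilt=None):
    """tool-frame shift/turn (rows) from measured pose to down-pointing target"""
    o=o or get_obs(); R0=Ro.from_euler('xyz',o["tool_rot"],degrees=True)
    R1=Ro.from_euler('xyz',[180,0,yaw],degrees=True)
    d=R0.inv().apply(np.array(pos)-o["tool_pos"]); w=np.degrees((R0.inv()*R1).as_rotvec())
    return d,w
def st(o=None):
    o=o or get_obs()
    print("t",round(o["t"],2),"pos",np.round(o["tool_pos"],4),"rot",np.round(o["tool_rot"],2),"F",np.round(o["contact_force"],1),"g",round(o["gripper_width"],4))
np.set_printoptions(precision=4,suppress=True)
E
python3 - <<'E'
from h import *
o=get_obs()
k=imaging.calibration("wrist"); c=-k["R"].T@k["t"]
R0=Ro.from_euler('xyz',o["tool_rot"],degrees=True)
print("cam in tool",R0.inv().apply(c-o["tool_pos"]),"axis in tool",R0.inv().apply(k["R"][2]))
for cr in [(680,525),(755,465)]:
    print(onz("scene",(190+cr[0]/5,190+cr[1]/5),.007))
for cr in [(112,195),(165,160)]:
    print(onz("side",(205+cr[0]/5,150+cr[1]/5),.007))
print(o["joint_positions"])
E
```

```text
cam in tool [ 0.0015 -0.0699 -0.0705] axis in tool [0.0015 0.2719 0.9623]
[0.5596 0.3657 0.007 ]
[0.4958 0.3509 0.007 ]
[0.4963 0.3394 0.007 ]
[0.5651 0.3551 0.007 ]
[63.7407 28.2802 77.0923 -0.0018 74.6295 -5.4711]
```

```bash
cat >> h.py <<'E'
def plan(pos,yaw,n):
    o=get_obs(); R0=Ro.from_euler('xyz',o["tool_rot"],degrees=True)
    R1=Ro.from_euler('xyz',[180,0,yaw],degrees=True)
    rv=(R0.inv()*R1).as_rotvec()/n; p0=o["tool_pos"]; dp=(np.array(pos)-p0)/n
    R=R0
    for i in range(n):
        d=R.inv().apply(dp); print("t",np.round(d,4),"w",np.round(np.degrees(rv),2)); R=R*Ro.from_rotvec(rv)
E
python3 - <<'E'
from h import *
plan([.525,.335,.25],13,10)
E
```

```text
t [-0.0125  0.0372  0.0054] w [0.   0.   5.62]
t [-0.0088  0.0382  0.0054] w [0.   0.   5.62]
t [-0.0051  0.0389  0.0054] w [0.   0.   5.62]
t [-0.0012  0.0392  0.0054] w [0.   0.   5.62]
t [0.0026 0.0392 0.0054] w [0.   0.   5.62]
t [0.0065 0.0387 0.0054] w [0.   0.   5.62]
t [0.0102 0.0379 0.0054] w [0.   0.   5.62]
t [0.0139 0.0367 0.0054] w [0.   0.   5.62]
t [0.0174 0.0352 0.0054] w [0.   0.   5.62]
t [0.0208 0.0333 0.0054] w [0.   0.   5.62]
```

>>> send_rows(moves=[{"tx":-0.0125,"ty":0.037,"tz":0.0054,"wz":5.6},{"tx":-0.009,"ty":0.038,"tz":0.0054,"wz":5.6},{"tx":-0.005,"ty":0.039,"tz":0.0054,"wz":5.6},{"tx":-0.001,"ty":0.039,"tz":0.0054,"wz":5.6},{"tx":0.0025,"ty":0.039,"tz":0.0054,"wz":5.6}])

```text
schema error: expected keys tx, ty, tz, wx, wy, wz, grip
```

>>> send_rows(moves=[{"tx":0.0065,"ty":0.039,"tz":0.0054,"wz":5.6},{"tx":0.01,"ty":0.038,"tz":0.0054,"wz":5.6},{"tx":0.014,"ty":0.037,"tz":0.0054,"wz":5.6},{"tx":0.0175,"ty":0.035,"tz":0.0054,"wz":5.6},{"tx":0.021,"ty":0.033,"tz":0.0054,"wz":5.6}])

```text
schema error: expected keys tx, ty, tz, wx, wy, wz, grip
```

>>> send_rows(moves=[{"tx":0},{"tx":0}])

```text
schema error: expected keys tx, ty, tz, wx, wy, wz, grip
```

```bash
cat > wshot.py <<'E'
import sys,json
from h import *
n=sys.argv[1]; st(); k=imaging.calibration("wrist"); im=imaging.camera("wrist")
cv2.imwrite(f"pics/{n}.png",im[:,:,::-1]); json.dump({a:b.tolist() for a,b in k.items()},open(f"pics/{n}.json","w"))
for th,z in dict(carrier_mid=.037,lane_in=.004,lane_out=.004,track=0).items():
    if len(sys.argv)>2: break
    for d in nets.place_of(th,"wrist")[:2]: print(th,np.round(d["location"],1),round(d["score"],2),onz("wrist",d["location"],z,k))
E
python3 wshot.py w1
```

```text
t 1.15 pos [0.2218 0.5843 0.3039] rot [180.     0.    69.21] F [-0.1 -0.7  0.1] g 0.0856
lane_in [ 90.5 388. ] 0.96 [0.4542 0.1166 0.004 ]
track [ 94.6 417.3] 0.58 [0.5416 0.0484 0.    ]
```

View pics/w1.png

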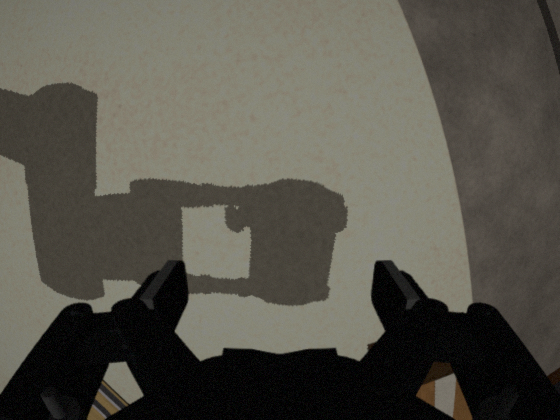

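All keys are required in each row; the arm has not moved. Resending with full rows.

>>> send_rows(moves=[{"tx":-0.0125,"ty":0.037,"tz":0.0054,"wx":0,"wy":0,"wz":5.6,"grip":0.085},{"tx":-0.009,"ty":0.038,"tz":0.0054,"wx":0,"wy":0,"wz":5.6,"grip":0.085},{"tx":-0.005,"ty":0.039,"tz":0.0054,"wx":0,"wy":0,"wz":5.6,"grip":0.085},{"tx":-0.001,"ty":0.039,"tz":0.0054,"wx":0,"wy":0,"wz":5.6,"grip":0.085},{"tx":0.0025,"ty":0.039,"tz":0.0054,"wx":0,"wy":0,"wz":5.6,"grip":0.085}])

```text
t: 1.9
tool_pos: [0.374, 0.4591, 0.2768]
tool_rot: [-180.0, -0.0, 41.0]
contact_force: [0.4, -0.4, 0.1]
gripper_width: 0.0853
```

>>> send_rows(moves=[{"tx":0.0065,"ty":0.039,"tz":0.0054,"wx":0,"wy":0,"wz":5.6,"grip":0.085},{"tx":0.01,"ty":0.038,"tz":0.0054,"wx":0,"wy":0,"wz":5.6,"grip":0.085},{"tx":0.014,"ty":0.037,"tz":0.0054,"wx":0,"wy":0,"wz":5.6,"grip":0.085},{"tx":0.0175,"ty":0.035,"tz":0.0054,"wx":0,"wy":0,"wz":5.6,"grip":0.085},{"tx":0.021,"ty":0.033,"tz":0.0054,"wx":0,"wy":0,"wz":5.6,"grip":0.085}])

```text
t: 2.4
tool_pos: [0.5265, 0.3347, 0.2498]
tool_rot: [-180.0, -0.0, 13.0]
contact_force: [-0.3, 0.8, -0.2]
gripper_width: 0.0849
```

>>> send_rows(moves=[{"tx":0,"ty":0,"tz":0,"wx":0,"wy":0,"wz":0,"grip":0.085},{"tx":0,"ty":0,"tz":0,"wx":0,"wy":0,"wz":0,"grip":0.085}])

```text
t: 2.6
tool_pos: [0.5257, 0.3353, 0.2496]
tool_rot: [-180.0, 0.0, 13.1]
contact_force: [0.0, -0.5, -0.2]
gripper_width: 0.0851
```

```bash
python3 wshot.py w2
```

```text
t 2.6 pos [0.5257 0.3353 0.2496] rot [-180.      0.02   13.15] F [ 0.  -0.5 -0.2] g 0.0851
carrier_mid [288.  178.2] 0.9 [0.5287 0.3574 0.037 ]
lane_in [178.8 342.6] 0.68 [0.4459 0.1199 0.004 ]
```

View pics/w2.png

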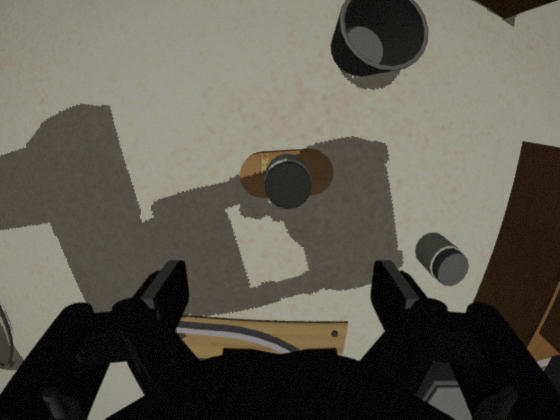

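```bash
python3 - <<'E'
from h import *
import json
k={a:np.array(b) for a,b in json.load(open("pics/w2.json")).items()}
im=cv2.imread("pics/w2.png")
cv2.imwrite("pics/c3.png",cv2.resize(im[130:230,220:350],None,fx=6,fy=6,interpolation=cv2.INTER_CUBIC))
P=[(240,175),(333,173),(288,184)]
for p,z in zip(P,(.010,.010,.074)): print(onz("wrist",p,z,k))
E
```

```text
[0.4844 0.3456 0.01  ]
[0.5719 0.3682 0.01  ]
[0.5272 0.3591 0.074 ]
```

View pics/c3.png

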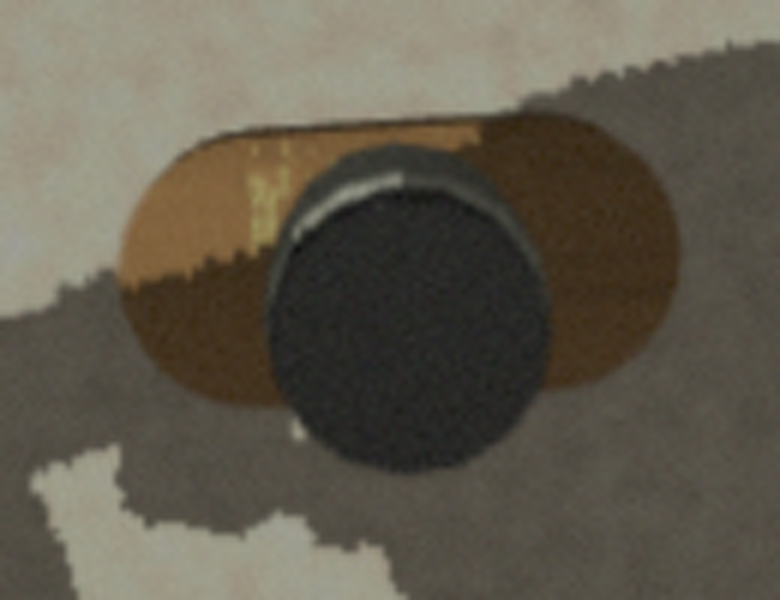

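```bash
python3 - <<'E'
from h import *
import json
k={a:np.array(b) for a,b in json.load(open("pics/w2.json")).items()}
im=cv2.imread("pics/w2.png")
a=onz("wrist",(240,175),.014,k);b=onz("wrist",(333.3,171.3),.014,k);c=onz("wrist",(288.3,185),.074,k)
print(a,b,(a+b)/2,np.linalg.norm(a-b),np.degrees(np.arctan2(*(b-a)[1::-1])),c)
def outline(x,y,yaw):
    t=np.linspace(-np.pi/2,np.pi/2,20)
    p=np.r_[np.c_[.023+.022*np.cos(t),.022*np.sin(t)],np.c_[-.023-.022*np.cos(t),-.022*np.sin(t)]]
    c,s=np.cos(yaw),np.sin(yaw); p=p@np.array([[c,s],[-s,c]])+[x,y]
    return np.c_[p,np.full(len(p),.014)]
big=cv2.resize(im[130:230,220:350],None,fx=6,fy=6,interpolation=cv2.INTER_CUBIC)
x,y,yw=.528,.3585,np.radians(14.5)
def dr(P): 
    q=(proj("wrist",P,k)-[220,130])*6+3; cv2.polylines(big,[q.astype(np.int32)],True,(0,255,0),1)
dr(outline(x,y,yw))
t=np.linspace(0,6.28,40); dr(np.c_[x+.0185*np.cos(t),y+.0185*np.sin(t),0*t+.074])
cv2.imwrite("pics/c4.png",big)
E
```

```text
[0.4848 0.3463 0.014 ] [0.5709 0.3704 0.014 ] [0.5278 0.3584 0.014 ] 0.08944882343909559 15.58535651572816 [0.5276 0.3584 0.074 ]
```

View pics/c4.png

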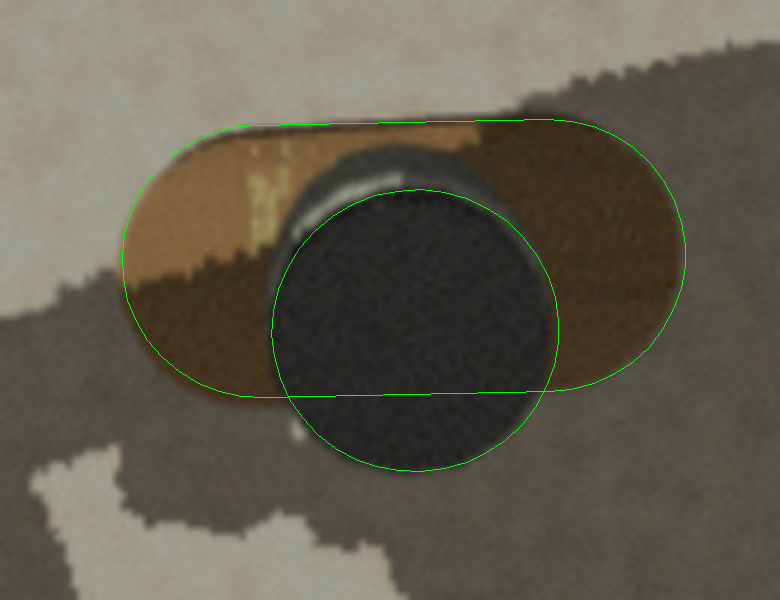

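```bash
python3 - <<'E'
from h import *
plan([.565,-.05,.27],13,9)
E
```

```text
t [-0.0055  0.0428 -0.0022] w [-0.   -0.    0.03]
t [-0.0055  0.0428 -0.0022] w [-0.   -0.    0.03]
t [-0.0055  0.0429 -0.0022] w [-0.   -0.    0.03]
t [-0.0054  0.0429 -0.0022] w [-0.   -0.    0.03]
t [-0.0054  0.0429 -0.0022] w [-0.   -0.    0.03]
t [-0.0054  0.0429 -0.0022] w [-0.   -0.    0.03]
t [-0.0054  0.0429 -0.0022] w [-0.   -0.    0.03]
t [-0.0053  0.0429 -0.0022] w [-0.   -0.    0.03]
t [-0.0053  0.0429 -0.0022] w [-0.   -0.    0.03]
```

>>> send_rows(moves=[{"tx":-0.0055,"ty":0.043,"tz":-0.002,"wx":0,"wy":0,"wz":0,"grip":0.085},{"tx":-0.0055,"ty":0.043,"tz":-0.002,"wx":0,"wy":0,"wz":0,"grip":0.085},{"tx":-0.0055,"ty":0.043,"tz":-0.002,"wx":0,"wy":0,"wz":0,"grip":0.085},{"tx":-0.0055,"ty":0.043,"tz":-0.002,"wx":0,"wy":0,"wz":0,"grip":0.085},{"tx":-0.0055,"ty":0.043,"tz":-0.002,"wx":0,"wy":0,"wz":0,"grip":0.085}])

```text
t: 3.35
tool_pos: [0.5473, 0.1194, 0.2603]
tool_rot: [180.0, -0.0, 13.3]
contact_force: [1.6, 0.1, 0.0]
gripper_width: 0.0852
```

>>> send_rows(moves=[{"tx":-0.0055,"ty":0.043,"tz":-0.002,"wx":0,"wy":0,"wz":0,"grip":0.085},{"tx":-0.0055,"ty":0.043,"tz":-0.002,"wx":0,"wy":0,"wz":0,"grip":0.085},{"tx":-0.0055,"ty":0.043,"tz":-0.002,"wx":0,"wy":0,"wz":0,"grip":0.085},{"tx":0,"ty":0,"tz":0,"wx":0,"wy":0,"wz":0,"grip":0.085},{"tx":0,"ty":0,"tz":0,"wx":0,"wy":0,"wz":0,"grip":0.085}])

```text
t: 3.85
tool_pos: [0.561, -0.0093, 0.2661]
tool_rot: [-180.0, -0.0, 13.2]
contact_force: [0.1, 0.8, -0.4]
gripper_width: 0.085
```

```bash
python3 wshot.py w3
```

```text
t 3.85 pos [ 0.561  -0.0093  0.2661] rot [-180.     -0.02   13.16] F [ 0.1  0.8 -0.4] g 0.085
lane_in [199.2  46.4] 0.9 [0.4466 0.1205 0.004 ]
lane_out [356.4 152.9] 0.93 [0.6305 0.0478 0.004 ]
track [271.9 127.4] 0.96 [0.5393 0.0521 0.    ]
track [356.2 151.7] 0.34 [0.631  0.0488 0.    ]
```

View pics/w3.png

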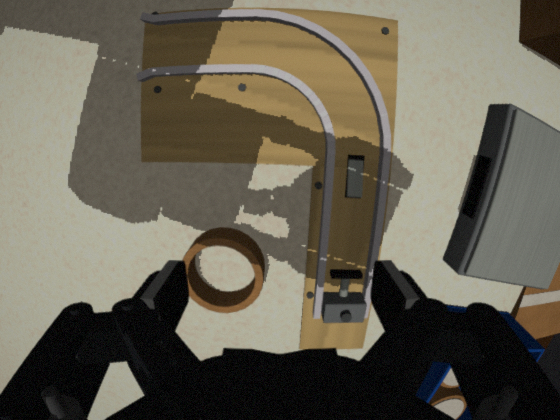

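```bash
cat > fit.py <<'E'
from h import *
import json,sys
from scipy.optimize import minimize
k={a:np.array(b) for a,b in json.load(open("pics/w3.json")).items()}
im=cv2.imread("pics/w3.png"); g=cv2.cvtColor(im,cv2.COLOR_BGR2GRAY)
def rail(off):
    x=np.linspace(-100,-20,40); a=np.linspace(np.pi/2,0,70); y=np.linspace(-25,-125,50)
    P=np.r_[np.c_[x,0*x+85+off],np.c_[-20+(110+off)*np.cos(a),-25+(110+off)*np.sin(a)],np.c_[0*y+90+off,y]]/1000
    return np.c_[P,np.full(len(P),.018)]
# top strips brightness: inside mean vs outside
hsv=cv2.cvtColor(im,cv2.COLOR_BGR2LAB).astype(float); b=cv2.GaussianBlur(hsv[:,:,2],(0,0),0.7)  # blue-yellow: rails bluish vs wood
L=cv2.GaussianBlur(g.astype(float),(0,0),0.7)
def tf(P,p): 
    c,s=np.cos(p[2]),np.sin(p[2]); return np.c_[P[:,:2]@np.array([[c,s],[-s,c]])+p[:2],P[:,2]]
def samp(I,q): return cv2.remap(I.astype(np.float32),q[:,0].astype(np.float32)[None],q[:,1].astype(np.float32)[None],cv2.INTER_LINEAR)[0]
def cost(p):
    f=0
    for s in (1,-1):
        for o,w in ((27,1),(29,1),(31,1),(22,-1.),(36,-.5)):
            q=proj("wrist",tf(rail(s*o),p),k); f+=w*samp(b,q).mean()
    return f
best=None
for s in [[.538,.052,np.radians(12)],[.54,.05,np.radians(13)],[.536,.054,np.radians(11)]]:
    r=minimize(cost,s,method="Nelder-Mead",options=dict(initial_simplex=np.array(s)+np.array([[0,0,0],[.004,0,0],[0,.004,0],[0,0,.03]]),xatol=1e-5,fatol=1e-4))
    print(r.x,np.degrees(r.x[2]),r.fun)
    if best is None or r.fun<best.fun: best=r
p=best.x
big=cv2.resize(im[0:340,120:420],None,fx=2,fy=2,interpolation=cv2.INTER_CUBIC)
for o in (25,33,-25,-33,0):
    P=rail(o); 
    if o==0: P[:,2]=.004
    q=(proj("wrist",tf(P,p),k)-[120,0]+.5)*2; cv2.polylines(big,[np.round(q*8).astype(np.int32)],False,(0,0,255) if o else (0,255,0),1,cv2.LINE_AA,3)
cv2.imwrite("pics/fit.png",big[:600])
np.save("track.npy",p)
E
python3 fit.py
```

```text
[0.5361 0.0528 0.1909] 10.939731338701476 332.3482360839844
[0.5361 0.0528 0.1913] 10.962130176609923 332.3504333496094
[0.5361 0.0528 0.1912] 10.955735609795397 332.3609313964844
```

View pics/fit.png

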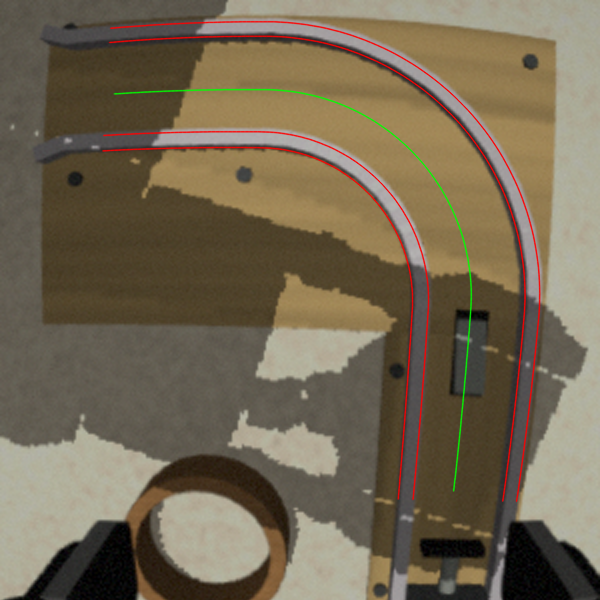

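```bash
cat > fit2.py <<'E'
exec(open("fit.py").read().split("best=None")[0])
offs=np.arange(-41,42,1.0)
# exclude inner-wall region visible: use templates near each rail separately
R_=[rail(o) for o in offs]
G=[rail(-o if 0 else o) for o in offs]
tmpl=((np.abs(offs)>25)&(np.abs(offs)<33)).astype(float)
def prof(p,I):
    return np.array([samp(I,proj("wrist",tf(P,p),k)) for P in R_])
def cost2(p,I=b):
    A=prof(p,I); c=0
    for m in (offs>18,offs<-18):
        a=A[m]; a=a-a.mean(0); a/=a.std(0)+1.0; t=tmpl[m]-tmpl[m].mean(); t/=t.std()
        c+=(a*t[:,None]).mean()
    return c
for I in (b,):
  for s in [[.538,.052,np.radians(12)],[.536,.053,np.radians(11)],[.539,.05,np.radians(12.5)]]:
    r=minimize(cost2,s,args=(I,),method="Nelder-Mead",options=dict(initial_simplex=np.array(s)+np.array([[0,0,0],[.003,0,0],[0,.003,0],[0,0,.02]]),xatol=1e-5,fatol=1e-5))
    print(r.x,np.degrees(r.x[2]),r.fun)
p=r.x
big=cv2.resize(im[0:340,120:420],None,fx=2,fy=2,interpolation=cv2.INTER_CUBIC)
for o in (25,33,-25,-33,0):
    P=rail(o); 
    if o==0: P[:,2]=.004
    q=(proj("wrist",tf(P,p),k)-[120,0]+.5)*2; cv2.polylines(big,[np.round(q*8).astype(np.int32)],False,(0,0,255) if o else (0,255,0),1,cv2.LINE_AA,3)
cv2.imwrite("pics/fit2.png",big[:600]); np.save("track.npy",p)
E
python3 fit2.py
```

```text
[0.5364 0.0534 0.1916] 10.97713009293802 -1.329007999542704
[0.5364 0.0534 0.1915] 10.970068245244395 -1.3288754363906239
[0.5363 0.0534 0.1924] 11.025082455574623 -1.3289678461139425
```

View pics/fit2.png

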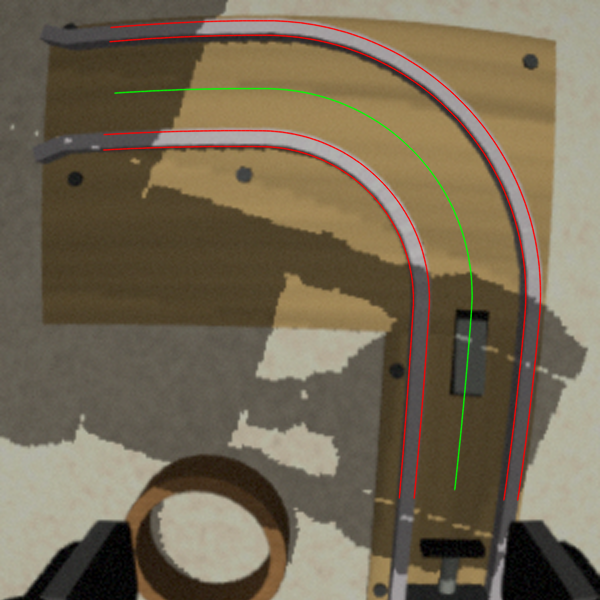

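```bash
python3 - <<'E'
from h import *
import json
exec(open("fit.py").read().split("best=None")[0])
p=np.load("track.npy")
def crop(x0,y0,w,h,f,gam=1.0):
    c=cv2.resize(im[y0:y0+h,x0:x0+w],None,fx=f,fy=f,interpolation=cv2.INTER_CUBIC)
    c=(255*(c/255.)**gam).astype(np.uint8)
    for o in (25,33,-25,-33):
        q=(proj("wrist",tf(rail(o),p),k)-[x0,y0]+.5)*f; cv2.polylines(c,[np.round(q*8).astype(np.int32)],False,(0,0,255),1,cv2.LINE_AA,3)
    return c
a=crop(150,0,130,90,5,.6); b2=crop(300,130,100,120,5,.5)
cv2.imwrite("pics/z1.png",a); cv2.imwrite("pics/z2.png",b2)
E
```

```text
(no output)
```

View pics/z1.png

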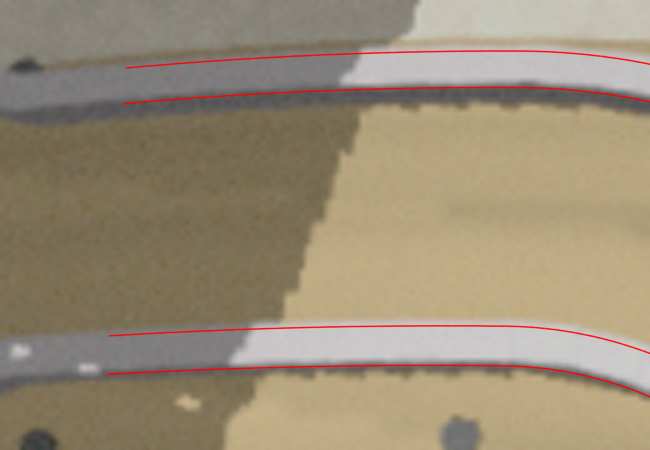

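View pics/z2.png

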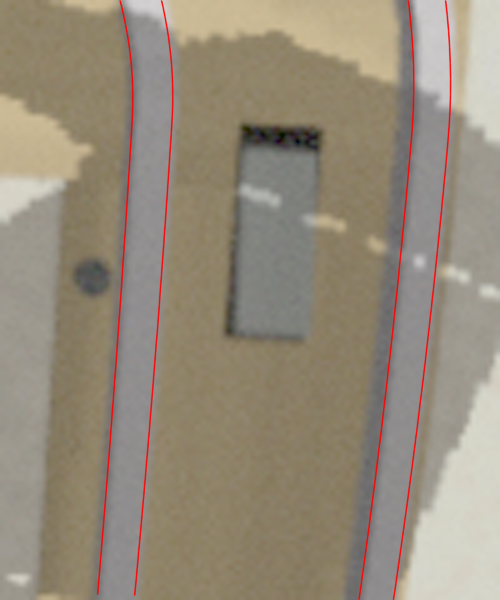

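```bash
cat >> h.py <<'E'
import os
if os.path.exists("track.npy"):
    TP=np.load("track.npy")
def T2W(x,y):
    c,s=np.cos(TP[2]),np.sin(TP[2]); x,y=x/1000,y/1000; return np.array([TP[0]+c*x-s*y,TP[1]+s*x+c*y])
def W2T(w):
    c,s=np.cos(TP[2]),np.sin(TP[2]); d=np.array(w[:2])-TP[:2]; return 1000*np.array([c*d[0]+s*d[1],-s*d[0]+c*d[1]])
E
python3 - <<'E'
from h import *
import json
k={a:np.array(b) for a,b in json.load(open("pics/w3.json")).items()}
for n,uv,z in [("facetop",(346,270.5),.019),("leaf tip",(354,196.5),.013),("leaf hinge",(356,159),.004),("blocktop front",(344,293),.034)]:
    print(n,W2T(onz("wrist",uv,z,k)))
print("lane_in",T2W(-75,85),"lane_out",T2W(90,-25)); plan([.527,.358,.25],15.5,9)
E
```

```text
facetop [  89.2257 -150.3205]
leaf tip [ 90.4931 -68.2747]
leaf hinge [ 91.457  -30.0024]
blocktop front [  86.5843 -170.3578]
lane_in [0.4464 0.1225] lane_out [0.6294 0.0461]
t [ 0.0057 -0.0404  0.0018] w [-0.    0.   -0.24]
t [ 0.0059 -0.0404  0.0018] w [-0.    0.   -0.24]
t [ 0.006  -0.0404  0.0018] w [-0.    0.   -0.24]
t [ 0.0062 -0.0403  0.0018] w [-0.    0.   -0.24]
t [ 0.0064 -0.0403  0.0018] w [-0.    0.   -0.24]
t [ 0.0065 -0.0403  0.0018] w [-0.    0.   -0.24]
t [ 0.0067 -0.0403  0.0018] w [-0.    0.   -0.24]
t [ 0.0069 -0.0402  0.0018] w [-0.    0.   -0.24]
t [ 0.0071 -0.0402  0.0018] w [-0.    0.   -0.24]
```

>>> send_rows(moves=[{"tx":0.0058,"ty":-0.0404,"tz":0.002,"wx":0,"wy":0,"wz":-0.25,"grip":0.085},{"tx":0.0058,"ty":-0.0404,"tz":0.002,"wx":0,"wy":0,"wz":-0.25,"grip":0.085},{"tx":0.006,"ty":-0.0404,"tz":0.002,"wx":0,"wy":0,"wz":-0.25,"grip":0.085},{"tx":0.0062,"ty":-0.0403,"tz":0.002,"wx":0,"wy":0,"wz":-0.25,"grip":0.085},{"tx":0.0064,"ty":-0.0403,"tz":0.002,"wx":0,"wy":0,"wz":-0.25,"grip":0.085}])

```text
t: 4.6
tool_pos: [0.5418, 0.1966, 0.2558]
tool_rot: [180.0, -0.0, 14.5]
contact_force: [1.3, -0.8, 0.6]
gripper_width: 0.0848
```

>>> send_rows(moves=[{"tx":0.0065,"ty":-0.0403,"tz":0.002,"wx":0,"wy":0,"wz":-0.25,"grip":0.085},{"tx":0.0067,"ty":-0.0403,"tz":0.01,"wx":0,"wy":0,"wz":-0.25,"grip":0.085},{"tx":0.0069,"ty":-0.0402,"tz":0.02,"wx":0,"wy":0,"wz":-0.25,"grip":0.085},{"tx":0.007,"ty":-0.0402,"tz":0.03,"wx":0,"wy":0,"wz":-0.25,"grip":0.085},{"tx":0,"ty":0,"tz":0,"wx":0,"wy":0,"wz":0,"grip":0.085}])

```text
t: 5.1
tool_pos: [0.5247, 0.3605, 0.1905]
tool_rot: [180.0, 0.2, 15.7]
contact_force: [0.0, 0.0, -0.2]
gripper_width: 0.0848
```

```bash
python3 - <<'E'
from h import *
st(); print(delta([.527,.358,.092],15.5))
E
```

```text
t 5.1 pos [0.5247 0.3605 0.1905] rot [179.99   0.24  15.75] F [ 0.   0.  -0.2] g 0.0848
(array([0.0019, 0.0031, 0.0985]), array([0.0066, 0.2449, 0.2484]))
```

>>> send_rows(moves=[{"tx":0.002,"ty":0.003,"tz":0.025,"wx":0,"wy":0,"wz":0.2,"grip":0.085},{"tx":0,"ty":0,"tz":0.015,"wx":0,"wy":0,"wz":0,"grip":0.085},{"tx":0,"ty":0,"tz":0,"wx":0,"wy":0,"wz":0,"grip":0.085}])

```text
t: 5.4
tool_pos: [0.5292, 0.3533, 0.1524]
tool_rot: [180.0, 0.2, 15.3]
contact_force: [-1.0, -0.2, 0.6]
gripper_width: 0.0852
```

```bash
python3 wshot.py w4
```

```text
t 5.4 pos [0.5292 0.3533 0.1524] rot [179.95   0.2   15.27] F [-1.  -0.2  0.6] g 0.0852
carrier_mid [277.2 236.3] 0.55 [0.5272 0.355  0.037 ]
carrier_mid [458.8 309.7] 0.45 [0.6768 0.3316 0.037 ]
```

View pics/w4.png

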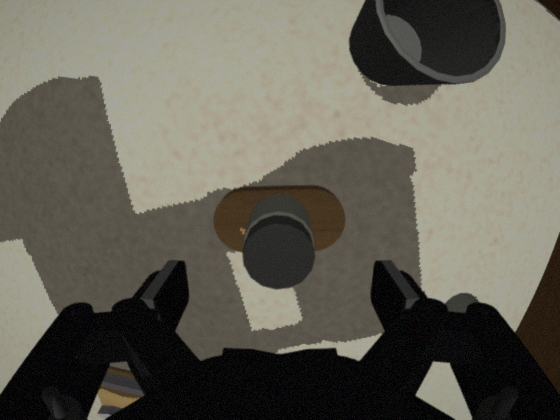

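```bash
python3 - <<'E'
from h import *
import json
k={a:np.array(b) for a,b in json.load(open("pics/w4.json")).items()}
a=onz("wrist",(213.5,219),.012,k);b=onz("wrist",(344.5,217),.012,k);c=onz("wrist",(279,253.5),.074,k)
print((a+b)/2,np.linalg.norm(a-b),np.degrees(np.arctan2(*(b-a)[1::-1])),c)
st(); print(delta([(a+b)[0]/2,c[1],.092],15.5))
E
```

```text
[0.5271 0.359  0.012 ] 0.09006829335717965 16.27152232985417 [0.5272 0.3597 0.074 ]
t 5.65 pos [0.5307 0.3539 0.1554] rot [-179.98   -0.09   15.25] F [ 0.3 -1.5 -0.3] g 0.0847
(array([-0.0021, -0.0064,  0.0634]), array([-0.0199, -0.0867, -0.2515]))
```

>>> send_rows(moves=[{"tx":-0.002,"ty":-0.0062,"tz":0.01,"wx":0,"wy":0,"wz":-0.5,"grip":0.085},{"tx":0,"ty":0,"tz":0.018,"wx":0,"wy":0,"wz":0,"grip":0.085},{"tx":0,"ty":0,"tz":0.018,"wx":0,"wy":0,"wz":0,"grip":0.085},{"tx":0,"ty":0,"tz":0.012,"wx":0,"wy":0,"wz":0,"grip":0.085},{"tx":0,"ty":0,"tz":0,"wx":0,"wy":0,"wz":0,"grip":0.085}])

```text
t: 6.15
tool_pos: [0.5259, 0.3591, 0.0946]
tool_rot: [180.0, 0.1, 15.8]
contact_force: [-1.0, -0.8, -0.5]
gripper_width: 0.0847
```

```bash
python3 - <<'E'
from h import *
st(); print(delta([.527,.3593,.092],16))
E
```

```text
t 6.15 pos [0.5259 0.3591 0.0946] rot [179.97   0.15  15.78] F [-1.  -0.8 -0.5] g 0.0847
(array([0.0011, 0.0001, 0.0026]), array([ 0.0303,  0.1454, -0.2243]))
```

Aligned within 1 mm. Close.

>>> send_rows(moves=[{"tx":0.001,"ty":0,"tz":0.002,"wx":0,"wy":0,"wz":0,"grip":0.05},{"tx":0,"ty":0,"tz":0,"wx":0,"wy":0,"wz":0,"grip":0.03},{"tx":0,"ty":0,"tz":0,"wx":0,"wy":0,"wz":0,"grip":0.03},{"tx":0,"ty":0,"tz":0,"wx":0,"wy":0,"wz":0,"grip":0.03},{"tx":0,"ty":0,"tz":0,"wx":0,"wy":0,"wz":0,"grip":0.03}])

```text
t: 6.65
tool_pos: [0.528, 0.3598, 0.0951]
tool_rot: [-180.0, -0.1, 15.8]
contact_force: [-1.1, -0.6, 6.2]
gripper_width: 0.0387
```

>>> send_rows(moves=[{"tx":0,"ty":0,"tz":-0.01,"wx":0,"wy":0,"wz":0,"grip":0.03},{"tx":0,"ty":0,"tz":-0.02,"wx":0,"wy":0,"wz":0,"grip":0.03},{"tx":0,"ty":0,"tz":-0.03,"wx":0,"wy":0,"wz":0,"grip":0.03},{"tx":0,"ty":0,"tz":0,"wx":0,"wy":0,"wz":0,"grip":0.03},{"tx":0,"ty":0,"tz":0,"wx":0,"wy":0,"wz":0,"grip":0.03}])

```text
t: 7.15
tool_pos: [0.5277, 0.3596, 0.1547]
tool_rot: [-180.0, -0.1, 15.8]
contact_force: [-0.9, 0.1, -5.8]
gripper_width: 0.0389
```

```bash
python3 wshot.py w5 x; python3 - <<'E'
from h import *
im=imaging.camera("side"); cv2.imwrite("pics/s5.png",cv2.resize(im[120:260,150:350,::-1],None,fx=4,fy=4)); st()
w=T2W(-75,85); plan([w[0],w[1],.155],np.degrees(TP[2]),7)
E
```

```text
t 7.15 pos [0.5277 0.3596 0.1547] rot [-179.99   -0.05   15.77] F [-0.9  0.1 -5.8] g 0.0389
t 7.25 pos [0.5271 0.3593 0.1532] rot [179.98   0.1   15.76] F [-0.1 -0.2 -7.7] g 0.0386
t [-0.0203  0.0294 -0.0002] w [0.   0.01 0.68]
t [-0.0199  0.0297 -0.0002] w [0.   0.01 0.68]
t [-0.0196  0.0299 -0.0002] w [0.   0.01 0.68]
t [-0.0192  0.0301 -0.0002] w [0.   0.01 0.68]
t [-0.0189  0.0303 -0.0002] w [0.   0.01 0.68]
t [-0.0185  0.0306 -0.0002] w [0.   0.01 0.68]
t [-0.0181  0.0308 -0.0002] w [0.   0.01 0.68]
```

View pics/w5.png

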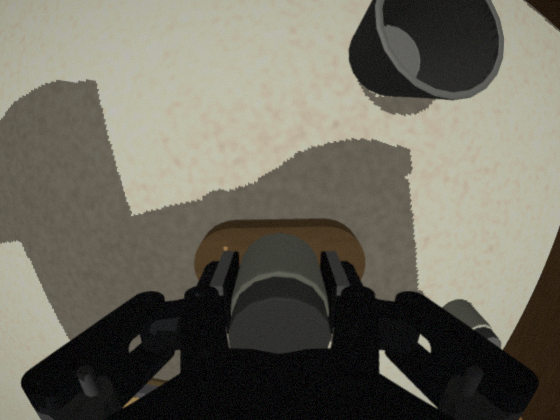

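View pics/s5.png

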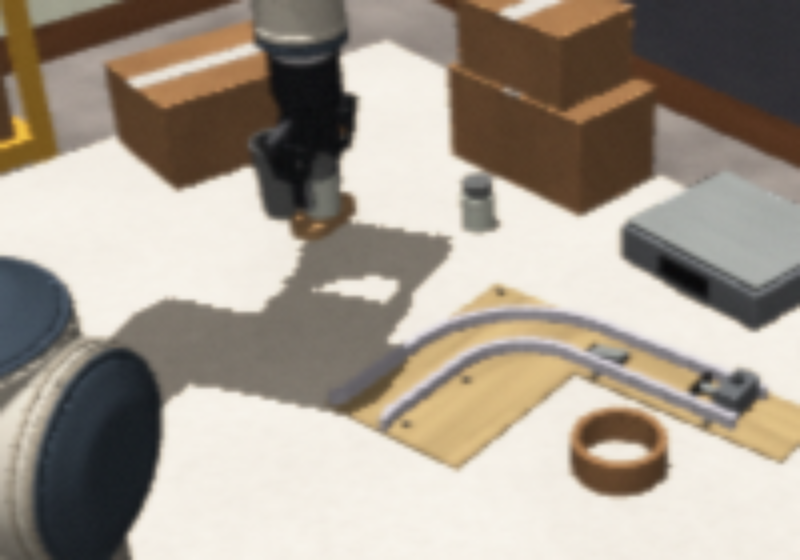

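>>> send_rows(moves=[{"tx":-0.0203,"ty":0.0294,"tz":0,"wx":0,"wy":0,"wz":0.68,"grip":0.03},{"tx":-0.0199,"ty":0.0297,"tz":0,"wx":0,"wy":0,"wz":0.68,"grip":0.03},{"tx":-0.0196,"ty":0.0299,"tz":0,"wx":0,"wy":0,"wz":0.68,"grip":0.03},{"tx":-0.0192,"ty":0.0301,"tz":0,"wx":0,"wy":0,"wz":0.68,"grip":0.03},{"tx":-0.0189,"ty":0.0303,"tz":0,"wx":0,"wy":0,"wz":0.68,"grip":0.03}])

```text
t: 7.75
tool_pos: [0.4689, 0.1892, 0.1533]
tool_rot: [180.0, 0.1, 12.4]
contact_force: [0.6, -0.5, -7.1]
gripper_width: 0.0387
```

>>> send_rows(moves=[{"tx":-0.0185,"ty":0.0306,"tz":0,"wx":0,"wy":0,"wz":0.68,"grip":0.03},{"tx":-0.0181,"ty":0.0308,"tz":0,"wx":0,"wy":0,"wz":0.68,"grip":0.03},{"tx":0,"ty":0,"tz":0,"wx":0,"wy":0,"wz":0,"grip":0.03},{"tx":0,"ty":0,"tz":0,"wx":0,"wy":0,"wz":0,"grip":0.03}])

```text
t: 8.15
tool_pos: [0.4467, 0.1223, 0.1537]
tool_rot: [-180.0, 0.1, 10.9]
contact_force: [0.7, 0.3, -7.1]
gripper_width: 0.0389
```

```bash
python3 wshot.py w6 x; python3 - <<'E'
from h import *
w=T2W(-75,85); o=get_obs(); print(w,delta([w[0],w[1],.155],np.degrees(TP[2]),o), W2T(o["tool_pos"]))
E
```

```text
t 8.15 pos [0.4467 0.1223 0.1537] rot [-179.99    0.07   10.92] F [ 0.7  0.3 -7.1] g 0.0389
[0.4464 0.1225] (array([-0.0007,  0.0002, -0.0012]), array([-0.0084,  0.0336, -0.0595])) [-74.2767  85.2243]
```

View pics/w6.png

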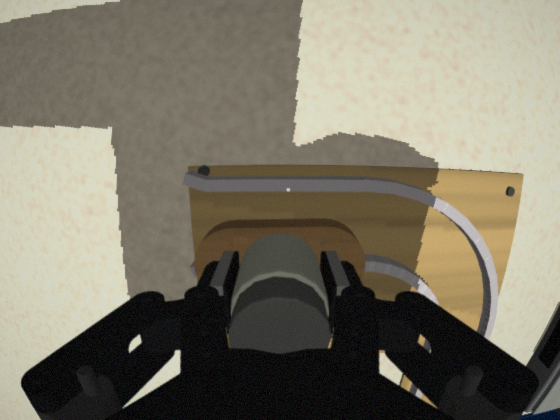

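```bash
cat > ov.py <<'E'
import sys
exec(open("fit.py").read().split("best=None")[0].replace("w3","%s"%sys.argv[1]))
p=np.load("track.npy"); pos=np.array(eval(sys.argv[2])); yaw=np.radians(float(sys.argv[3])); zb=float(sys.argv[4])
f=1.4;c=cv2.resize(im,None,fx=f,fy=f,interpolation=cv2.INTER_CUBIC)
def dr(P,col):
    q=(proj("wrist",P,k)+.5)*f; cv2.polylines(c,[np.round(q*8).astype(np.int32)],False,col,1,cv2.LINE_AA,3)
for o in (25,33,-25,-33): dr(tf(rail(o),p),(0,0,255))
t=np.linspace(-np.pi/2,np.pi/2,20)
q=np.r_[np.c_[.023+.022*np.cos(t),.022*np.sin(t)],np.c_[-.023-.022*np.cos(t),-.022*np.sin(t)]]; q=np.r_[q,q[:1]]
for z in (zb,zb+.014): dr(tf(np.c_[q,0*q[:,0]+z],[pos[0],pos[1],yaw]),(0,255,0))
cv2.imwrite("pics/ov_%s.png"%sys.argv[1],c)
E
python3 ov.py w6 ".4467,.1223" 10.9 .0586
```

```text
(no output)
```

View pics/ov_w6.png

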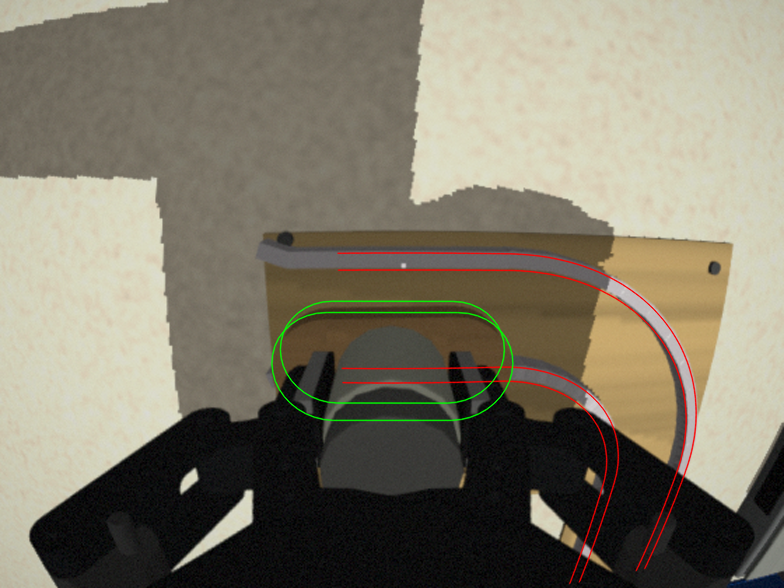

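```bash
cat > zz.py <<'E'
import sys
exec(open("fit.py").read().split("best=None")[0].replace("w3",sys.argv[1]))
p=np.load("track.npy"); pos=np.array(eval(sys.argv[2])); yaw=np.radians(float(sys.argv[3])); zb=float(sys.argv[4]); x0,y0,w,h,f=eval(sys.argv[5])
c=cv2.resize(im[y0:y0+h,x0:x0+w],None,fx=f,fy=f,interpolation=cv2.INTER_CUBIC); c=(255*(c/255.)**.5).astype(np.uint8)
def dr(P,col):
    q=(proj("wrist",P,k)-[x0,y0]+.5)*f; cv2.polylines(c,[np.round(q*8).astype(np.int32)],False,col,1,cv2.LINE_AA,3)
for o in (25,33,-25,-33): dr(tf(rail(o),p),(0,0,255))
t=np.linspace(-np.pi/2,np.pi/2,20)
q=np.r_[np.c_[.023+.022*np.cos(t),.022*np.sin(t)],np.c_[-.023-.022*np.cos(t),-.022*np.sin(t)]]; q=np.r_[q,q[:1]]
for z in (zb,zb+.014): dr(tf(np.c_[q,0*q[:,0]+z],[pos[0],pos[1],yaw]),(0,255,0))
cv2.imwrite("pics/zz_%s.png"%sys.argv[1],c)
E
python3 zz.py w6 ".4467,.1223" 10.9 .0586 "170,155,220,140,3.5"; python3 zz.py w5 ".5277,.3596" 15.8 .0596 "170,195,220,100,3.5"
```

```text
(no output)
```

View pics/zz_w6.png

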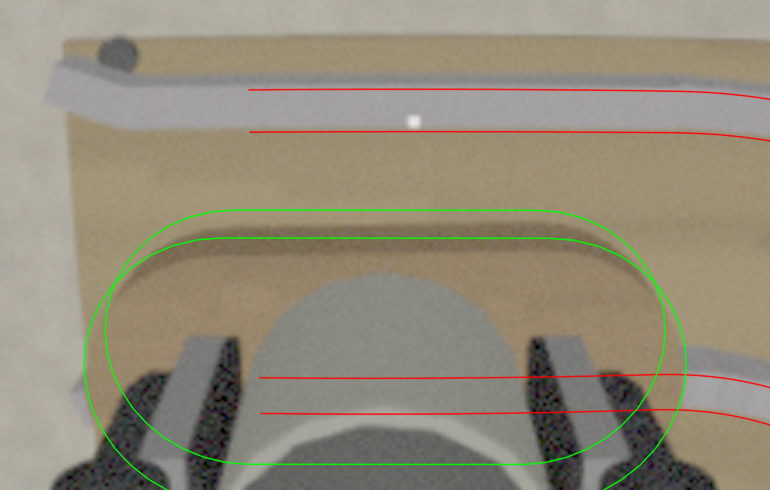

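View pics/zz_w5.png

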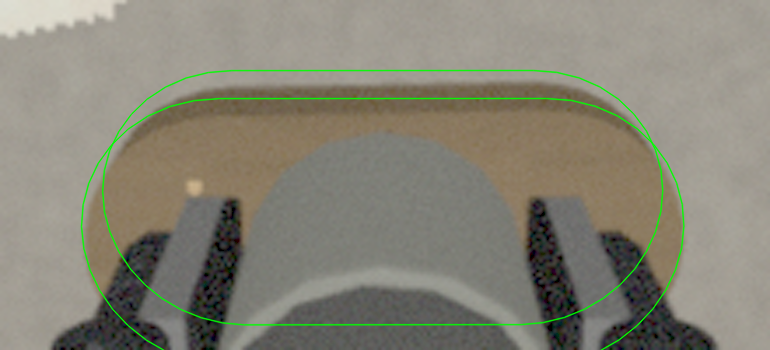

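>>> send_rows(moves=[{"tx":0,"ty":-0.0025,"tz":0.008,"wx":0,"wy":0,"wz":0,"grip":0.03},{"tx":0,"ty":0,"tz":0.012,"wx":0,"wy":0,"wz":0,"grip":0.03},{"tx":0,"ty":0,"tz":0.01,"wx":0,"wy":0,"wz":0,"grip":0.03},{"tx":0,"ty":0,"tz":0,"wx":0,"wy":0,"wz":0,"grip":0.03},{"tx":0,"ty":0,"tz":0,"wx":0,"wy":0,"wz":0,"grip":0.03}])

```text
t: 8.7
tool_pos: [0.4465, 0.1256, 0.1239]
tool_rot: [-180.0, 0.0, 11.0]
contact_force: [-0.0, -0.6, -6.2]
gripper_width: 0.0388
```

```bash
python3 wshot.py w7 x; python3 -c "
from h import *
o=get_obs();print(o['tool_pos'],W2T(o['tool_pos']))"; cat pics/w7.json | head -c 0
```

```text
t 8.7 pos [0.4465 0.1256 0.1239] rot [-180.      0.05   11.03] F [-0.  -0.6 -6.2] g 0.0388
[0.4466 0.1256 0.1243] [-74.2208  87.9484]
```

```bash
python3 zz.py w7 ".4468,.1244" 11 .029 "170,170,220,130,3.5"
```

```text
(no output)
```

View pics/zz_w7.png

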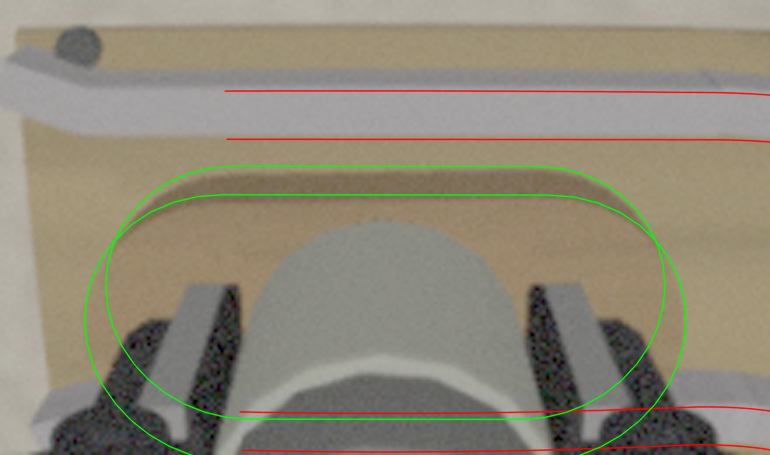

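>>> send_rows(moves=[{"tx":0,"ty":0.0005,"tz":0.008,"wx":0,"wy":0,"wz":0,"grip":0.03},{"tx":0,"ty":0,"tz":0.008,"wx":0,"wy":0,"wz":0,"grip":0.03},{"tx":0,"ty":0,"tz":0.005,"wx":0,"wy":0,"wz":0,"grip":0.03},{"tx":0,"ty":0,"tz":0,"wx":0,"wy":0,"wz":0,"grip":0.03},{"tx":0,"ty":0,"tz":0,"wx":0,"wy":0,"wz":0,"grip":0.03}])

```text
t: 9.25
tool_pos: [0.4466, 0.1248, 0.1031]
tool_rot: [-180.0, 0.0, 11.0]
contact_force: [0.5, 0.3, -6.5]
gripper_width: 0.0384
```

>>> send_rows(moves=[{"tx":0,"ty":0,"tz":0.002,"wx":0,"wy":0,"wz":0,"grip":0.03},{"tx":0,"ty":0,"tz":0.001,"wx":0,"wy":0,"wz":0,"grip":0.03},{"tx":0,"ty":0,"tz":0,"wx":0,"wy":0,"wz":0,"grip":0.03}])

```text
t: 9.55
tool_pos: [0.4467, 0.1248, 0.1003]
tool_rot: [180.0, -0.0, 11.0]
contact_force: [-1.0, 0.4, -7.9]
gripper_width: 0.0389
```

>>> send_rows(moves=[{"tx":0,"ty":0,"tz":0.001,"wx":0,"wy":0,"wz":0,"grip":0.03},{"tx":0,"ty":0,"tz":0,"wx":0,"wy":0,"wz":0,"grip":0.03}])

```text
t: 9.75
tool_pos: [0.4467, 0.1248, 0.0993]
tool_rot: [180.0, -0.0, 11.0]
contact_force: [0.1, -1.2, -6.5]
gripper_width: 0.0386
```

>>> send_rows(moves=[{"tx":0,"ty":0,"tz":0.001,"wx":0,"wy":0,"wz":0,"grip":0.03},{"tx":0,"ty":0,"tz":0,"wx":0,"wy":0,"wz":0,"grip":0.03}])

```text
t: 9.95
tool_pos: [0.4467, 0.1248, 0.0991]
tool_rot: [180.0, -0.0, 11.0]
contact_force: [-5.3, -0.9, 20.8]
gripper_width: 0.039
```

>>> send_rows(moves=[{"tx":0,"ty":0,"tz":0.0005,"wx":0,"wy":0,"wz":0,"grip":0.03},{"tx":0,"ty":0,"tz":0,"wx":0,"wy":0,"wz":0,"grip":0.03}])

```text
t: 10.15
tool_pos: [0.4466, 0.1248, 0.099]
tool_rot: [180.0, -0.1, 11.0]
contact_force: [-6.9, -1.2, 35.2]
gripper_width: 0.0387
```

>>> send_rows(moves=[{"tx":0,"ty":0,"tz":-0.0012,"wx":0,"wy":0,"wz":0,"grip":0.03},{"tx":0,"ty":0,"tz":0,"wx":0,"wy":0,"wz":0,"grip":0.043},{"tx":0,"ty":0,"tz":0,"wx":0,"wy":0,"wz":0,"grip":0.043},{"tx":0,"ty":0,"tz":0,"wx":0,"wy":0,"wz":0,"grip":0.043}])

```text
t: 10.55
tool_pos: [0.4468, 0.1248, 0.0989]
tool_rot: [180.0, -0.0, 11.0]
contact_force: [-0.3, 0.3, 0.6]
gripper_width: 0.0433
```

```bash
python3 wshot.py w8 x; python3 -c "
from h import *
o=get_obs();print(o['tool_pos'],W2T(o['tool_pos']))"; python3 zz.py w8 ".4468,.1233" 11 .004 "170,170,220,150,3.5"
```

```text
t 10.55 pos [0.4468 0.1248 0.0989] rot [180.    -0.01  11.01] F [-0.3  0.3  0.6] g 0.0433
[0.4467 0.1248 0.0989] [-74.2924  87.2172]
```

View pics/zz_w8.png

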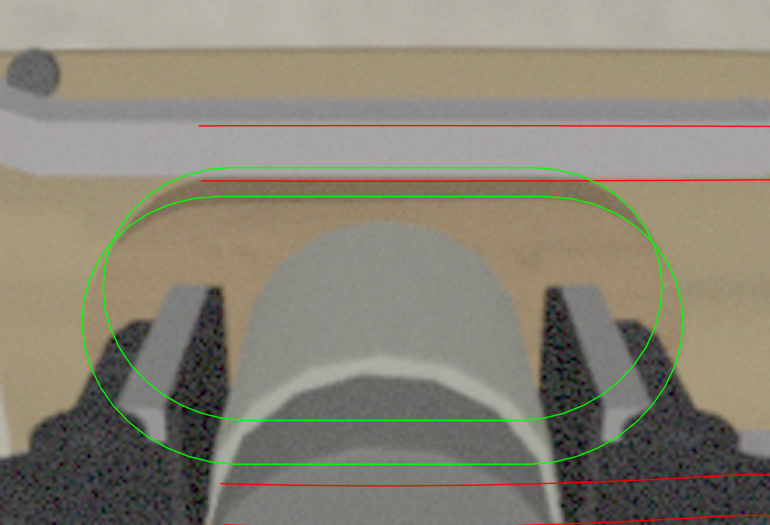

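>>> send_rows(moves=[{"tx":0.003,"ty":0.0003,"tz":0.003,"wx":0,"wy":0,"wz":0,"grip":0.043},{"tx":0.008,"ty":0.0003,"tz":0,"wx":0,"wy":0,"wz":0,"grip":0.043},{"tx":0.01,"ty":0.0002,"tz":0,"wx":0,"wy":0,"wz":0,"grip":0.043},{"tx":0.01,"ty":0.0002,"tz":0,"wx":0,"wy":0,"wz":0,"grip":0.043},{"tx":0.01,"ty":0,"tz":0,"wx":0,"wy":0,"wz":0,"grip":0.043}])

```text
t: 11.1
tool_pos: [0.4881, 0.1318, 0.0959]
tool_rot: [180.0, -0.0, 11.0]
contact_force: [-2.9, -0.2, -1.0]
gripper_width: 0.043
```

```bash
python3 wshot.py w9 x; python3 -c "
from h import *
o=get_obs();st(o);print(W2T(o['tool_pos']))"
```

```text
t 11.1 pos [0.4881 0.1318 0.0959] rot [180.    -0.01  11.  ] F [-2.9 -0.2 -1. ] g 0.043
t 11.15 pos [0.49   0.1321 0.0961] rot [179.99  -0.15  11.  ] F [2.3 0.  1.8] g 0.0429
[-30.3892  86.1098]
```

View pics/w9.png

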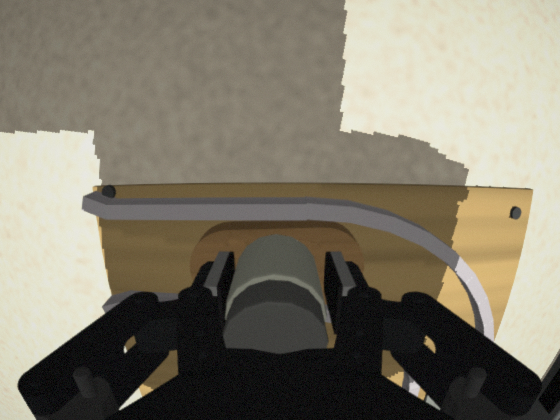

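>>> send_rows(moves=[{"tx":0.006,"ty":0,"tz":0,"wx":0,"wy":0,"wz":0,"grip":0.043},{"tx":0.007,"ty":0,"tz":0,"wx":0,"wy":0,"wz":0,"grip":0.043},{"tx":0.0096,"ty":0.0004,"tz":0,"wx":0,"wy":0,"wz":5,"grip":0.043},{"tx":0.0096,"ty":0.0004,"tz":0,"wx":0,"wy":0,"wz":5,"grip":0.043}])

```text
t: 11.55
tool_pos: [0.5192, 0.1363, 0.0959]
tool_rot: [180.0, 0.0, 0.8]
contact_force: [-3.6, -0.4, -0.5]
gripper_width: 0.043
```

>>> send_rows(moves=[{"tx":0.0096,"ty":0.0004,"tz":0,"wx":0,"wy":0,"wz":5,"grip":0.043},{"tx":0.0096,"ty":0.0004,"tz":0,"wx":0,"wy":0,"wz":5,"grip":0.043},{"tx":0.0096,"ty":0.0004,"tz":0,"wx":0,"wy":0,"wz":5,"grip":0.043}])

```text
t: 11.85
tool_pos: [0.5478, 0.1331, 0.0959]
tool_rot: [180.0, 0.0, -14.2]
contact_force: [-3.6, 0.1, 1.4]
gripper_width: 0.0431
```

```bash
cat > wh.py <<'E'
from h import *
o=get_obs();st(o);w=W2T(o['tool_pos']);print(w,"r",np.hypot(w[0]+20,w[1]+25),"ang",np.degrees(np.arctan2(w[1]+25,w[0]+20))-90,"yaw rel",o["tool_rot"][2]-np.degrees(TP[2]))
c,s=np.cos(TP[2]),np.sin(TP[2]);f=o["contact_force"];print("F track",c*f[0]+s*f[1],-s*f[0]+c*f[1])
E
python3 wh.py;python3 wshot.py w10 x
```

```text
t 11.85 pos [0.5478 0.1331 0.0959] rot [179.99   0.04 -14.2 ] F [-3.6  0.1  1.4] g 0.0431
[26.4934 75.9988] r 111.18627639888832 ang -24.718327782545813 yaw rel -25.220594707473737
F track -3.543827289086071 0.7483645885063399
t 11.85 pos [0.5478 0.1331 0.0959] rot [179.99   0.04 -14.2 ] F [-3.6  0.1  1.4] g 0.0431
```

View pics/w10.png

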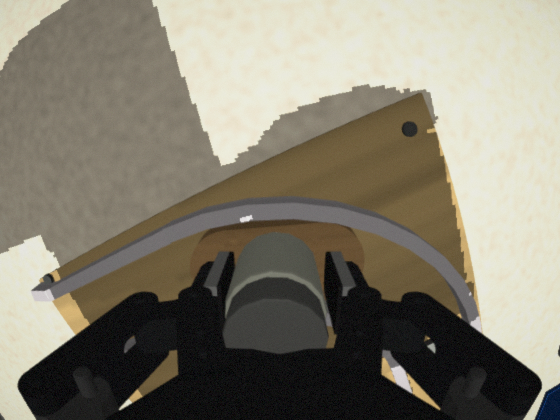

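Smooth at ~3.5 N push, following the arc. Continue (13 more arc rows).

>>> send_rows(moves=[{"tx":0.0096,"ty":0.0004,"tz":0,"wx":0,"wy":0,"wz":5,"grip":0.043},{"tx":0.0096,"ty":0.0004,"tz":0,"wx":0,"wy":0,"wz":5,"grip":0.043},{"tx":0.0096,"ty":0.0004,"tz":0,"wx":0,"wy":0,"wz":5,"grip":0.043},{"tx":0.0096,"ty":0.0004,"tz":0,"wx":0,"wy":0,"wz":5,"grip":0.043}])

```text
t: 12.3
tool_pos: [0.5826, 0.1176, 0.0959]
tool_rot: [180.0, 0.0, -34.1]
contact_force: [-4.6, 1.5, 2.0]
gripper_width: 0.0428
```

>>> send_rows(moves=[{"tx":0.0096,"ty":0.0004,"tz":0,"wx":0,"wy":0,"wz":5,"grip":0.043},{"tx":0.0096,"ty":0.0004,"tz":0,"wx":0,"wy":0,"wz":5,"grip":0.043},{"tx":0.0096,"ty":0.0004,"tz":0,"wx":0,"wy":0,"wz":5,"grip":0.043},{"tx":0.0096,"ty":0.0004,"tz":0,"wx":0,"wy":0,"wz":5,"grip":0.043}])

```text
t: 12.7
tool_pos: [0.6102, 0.0911, 0.0959]
tool_rot: [-180.0, 0.0, -54.1]
contact_force: [-2.6, 2.0, 1.9]
gripper_width: 0.0426
```

```bash
python3 wh.py
```

```text
t 12.7 pos [0.6102 0.0911 0.0959] rot [-180.      0.02  -54.09] F [-2.6  2.   1.9] g 0.0426
[79.6945 22.8199] r 110.57001959489837 ang -64.37462231523627 yaw rel -65.11181066783804
F track -2.1142876756134443 2.490325836054438
```

>>> send_rows(moves=[{"tx":0.0096,"ty":0.0004,"tz":0,"wx":0,"wy":0,"wz":5,"grip":0.043},{"tx":0.0096,"ty":0.0004,"tz":0,"wx":0,"wy":0,"wz":5,"grip":0.043},{"tx":0.0096,"ty":0.0004,"tz":0,"wx":0,"wy":0,"wz":5,"grip":0.043},{"tx":0.0096,"ty":0.0004,"tz":0,"wx":0,"wy":0,"wz":5,"grip":0.043},{"tx":0.0096,"ty":0.0004,"tz":0,"wx":0,"wy":0,"wz":4.9,"grip":0.043}])

```text
t: 13.2
tool_pos: [0.6294, 0.0473, 0.0959]
tool_rot: [-180.0, 0.0, -79.0]
contact_force: [-1.7, 2.7, -0.6]
gripper_width: 0.0429
```

```bash
python3 wh.py;python3 wshot.py w11 x
```

```text
t 13.2 pos [0.6294 0.0473 0.0959] rot [-179.98    0.01  -78.99] F [-1.7  2.7 -0.6] g 0.0429
[ 90.1526 -23.839 ] r 110.15874844239865 ang -89.39611804459877 yaw rel -90.01250570230712
F track -1.1074970055232152 2.9786387561667125
t 13.2 pos [0.6294 0.0473 0.0959] rot [-179.98    0.01  -78.99] F [-1.7  2.7 -0.6] g 0.0429
```

View pics/w11.png

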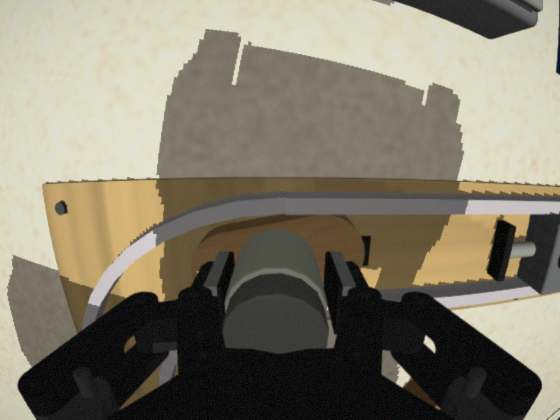

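>>> send_rows(moves=[{"tx":0.008,"ty":0,"tz":0,"wx":0,"wy":0,"wz":0,"grip":0.043},{"tx":0.008,"ty":0,"tz":0,"wx":0,"wy":0,"wz":0,"grip":0.043},{"tx":0.008,"ty":0,"tz":0,"wx":0,"wy":0,"wz":0,"grip":0.043},{"tx":0.008,"ty":0,"tz":0,"wx":0,"wy":0,"wz":0,"grip":0.043},{"tx":0.006,"ty":0,"tz":0,"wx":0,"wy":0,"wz":0,"grip":0.043}])

```text
t: 13.75
tool_pos: [0.6367, 0.0094, 0.0961]
tool_rot: [-180.0, 0.0, -78.9]
contact_force: [1.0, 3.8, 1.5]
gripper_width: 0.043
```

```bash
python3 wh.py;python3 wshot.py w12 x
```

```text
t 13.75 pos [0.6367 0.0094 0.0961] rot [-179.99    0.    -78.87] F [1.  3.8 1.5] g 0.043
[ 90.0955 -62.4373] r 116.28663283631587 ang -108.78028305624848 yaw rel -89.89734317331317
F track 1.7313238372585045 3.5080128220401554
t 13.75 pos [0.6367 0.0094 0.0961] rot [-179.99    0.    -78.87] F [1.  3.8 1.5] g 0.043
```

View pics/w12.png

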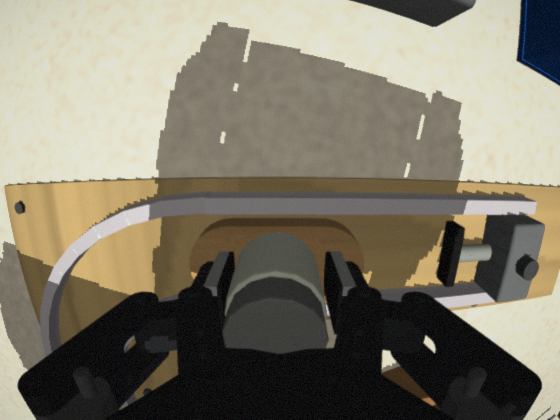

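```bash
python3 - <<'E'
from h import *
import json
k={a:np.array(b) for a,b in json.load(open("pics/w12.json")).items()}
im=cv2.imread("pics/w12.png"); c=cv2.resize(im[200:320,320:560],None,fx=3.3,fy=3.3,interpolation=cv2.INTER_CUBIC); cv2.imwrite("pics/c12.png",(255*(c/255.)**.6).astype(np.uint8))
for uv,z in [((440,250),.023),((440,250),.019),((440,250),.006)]: print(W2T(onz("wrist",uv,z,k)))
E
```

```text
[  97.3976 -144.391 ]
[  95.6902 -146.7276]
[  90.1412 -154.3215]
```

View pics/c12.png

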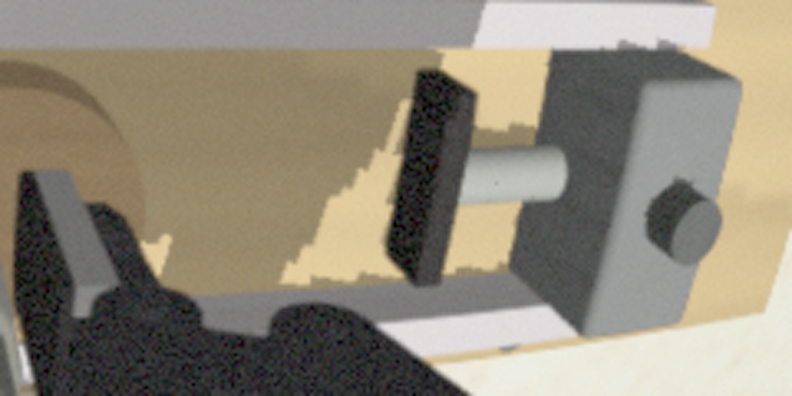

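>>> send_rows(moves=[{"tx":0.008,"ty":0,"tz":0,"wx":0,"wy":0,"wz":0,"grip":0.043},{"tx":0.008,"ty":0,"tz":0,"wx":0,"wy":0,"wz":0,"grip":0.043},{"tx":0.008,"ty":0,"tz":0,"wx":0,"wy":0,"wz":0,"grip":0.043},{"tx":0.008,"ty":0,"tz":0,"wx":0,"wy":0,"wz":0,"grip":0.043},{"tx":0.004,"ty":0,"tz":0,"wx":0,"wy":0,"wz":0,"grip":0.043}])

```text
t: 14.3
tool_pos: [0.6435, -0.0262, 0.0959]
tool_rot: [180.0, -0.0, -78.9]
contact_force: [-0.7, 3.4, 2.0]
gripper_width: 0.043
```

```bash
python3 wh.py;python3 wshot.py w13 x
```

```text
t 14.3 pos [ 0.6435 -0.0262  0.0959] rot [179.99  -0.   -78.92] F [-0.7  3.4  2. ] g 0.043
[ 89.9563 -98.6849] r 132.36259210930072 ang -123.82716318086217 yaw rel -89.94470271687119
F track -0.03491260234874116 3.5138062393783502
t 14.3 pos [ 0.6435 -0.0262  0.0959] rot [179.99  -0.   -78.92] F [-0.7  3.4  2. ] g 0.043
```

View pics/w13.png

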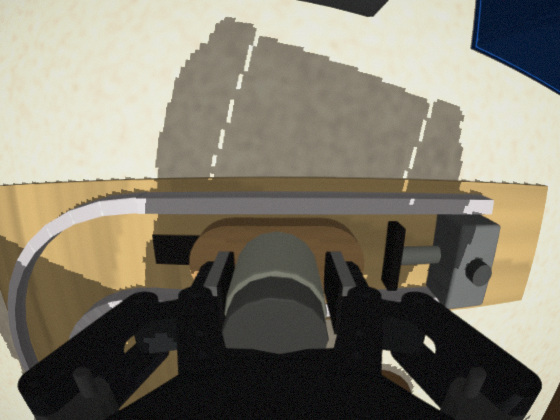

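>>> send_rows(moves=[{"tx":0.003,"ty":0,"tz":0,"wx":0,"wy":0,"wz":0,"grip":0.043},{"tx":0.003,"ty":0,"tz":0,"wx":0,"wy":0,"wz":0,"grip":0.043}])

```text
t: 14.55
tool_pos: [0.6445, -0.0312, 0.0959]
tool_rot: [180.0, 0.0, -78.9]
contact_force: [-0.3, 3.4, 0.7]
gripper_width: 0.0428
```

>>> send_rows(moves=[{"tx":0.002,"ty":0,"tz":0,"wx":0,"wy":0,"wz":0,"grip":0.043}])

```text
t: 14.65
tool_pos: [0.6449, -0.0332, 0.0959]
tool_rot: [180.0, 0.0, -78.9]
contact_force: [-0.2, 3.2, 0.9]
gripper_width: 0.0431
```

>>> send_rows(moves=[{"tx":0.001,"ty":0,"tz":0,"wx":0,"wy":0,"wz":0,"grip":0.043}])

```text
t: 14.75
tool_pos: [0.6451, -0.0342, 0.0959]
tool_rot: [180.0, 0.0, -78.9]
contact_force: [-0.4, 3.2, 0.7]
gripper_width: 0.0432
```

```bash
python3 wh.py;python3 wshot.py w14 x
```

```text
t 14.75 pos [ 0.6451 -0.0342  0.0959] rot [179.99   0.   -78.9 ] F [-0.4  3.2  0.7] g 0.0432
[  90.0204 -106.8489] r 137.12669142677456 ang -126.64713045268408 yaw rel -89.92110976575053
F track 0.2505803051999605 3.2621286932583295
t 14.75 pos [ 0.6451 -0.0342  0.0959] rot [179.99   0.   -78.9 ] F [-0.4  3.2  0.7] g 0.0432
```

View pics/w14.png

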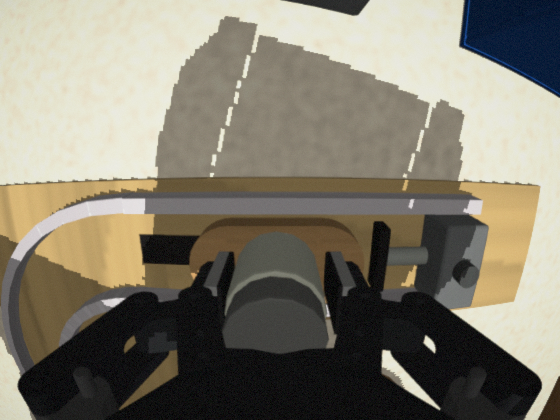

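Not yet touching (gap ~10 px ≈ 4 mm). Continue in 1 mm steps.

>>> send_rows(moves=[{"tx":0.001,"ty":0,"tz":0,"wx":0,"wy":0,"wz":0,"grip":0.043},{"tx":0.001,"ty":0,"tz":0,"wx":0,"wy":0,"wz":0,"grip":0.043}])

```text
t: 15.0
tool_pos: [0.6455, -0.036, 0.0959]
tool_rot: [180.0, 0.0, -78.9]
contact_force: [0.5, 2.5, 0.9]
gripper_width: 0.0429
```

>>> send_rows(moves=[{"tx":0.001,"ty":0,"tz":0,"wx":0,"wy":0,"wz":0,"grip":0.043}])

```text
t: 15.1
tool_pos: [0.6457, -0.0371, 0.0959]
tool_rot: [180.0, 0.0, -78.9]
contact_force: [0.0, 2.9, -0.4]
gripper_width: 0.0425
```

>>> send_rows(moves=[{"tx":0.001,"ty":0,"tz":0,"wx":0,"wy":0,"wz":0,"grip":0.043}])

```text
t: 15.2
tool_pos: [0.6459, -0.0381, 0.0959]
tool_rot: [180.0, -0.0, -78.9]
contact_force: [-0.0, 2.3, -0.3]
gripper_width: 0.0427
```

>>> send_rows(moves=[{"tx":0.001,"ty":0,"tz":0,"wx":0,"wy":0,"wz":0,"grip":0.043}])

```text
t: 15.3
tool_pos: [0.6461, -0.0391, 0.0959]
tool_rot: [180.0, -0.0, -78.9]
contact_force: [-0.8, 2.9, -0.5]
gripper_width: 0.0431
```

```bash
python3 wh.py;python3 wshot.py w15 x
```

```text
t 15.3 pos [ 0.6461 -0.0391  0.0959] rot [180.   -0.  -78.9] F [-0.8  2.9 -0.5] g 0.0431
[  90.0656 -111.8564] r 140.20864075942612 ang -128.27814955771453 yaw rel -89.92194982780094
F track -0.270036034278455 2.976856052877921
t 15.3 pos [ 0.6461 -0.0391  0.0959] rot [180.   -0.  -78.9] F [-0.8  2.9 -0.5] g 0.0431
```

View pics/w15.png

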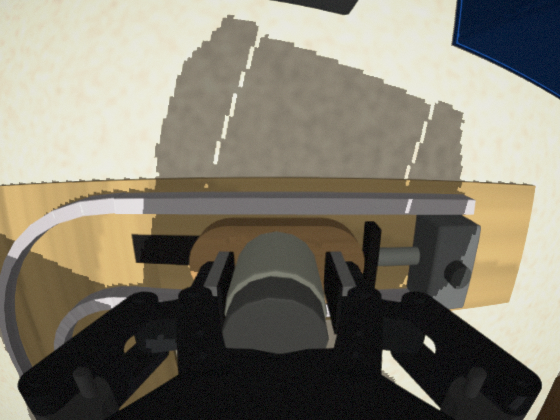

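>>> send_rows(moves=[{"tx":0.001,"ty":0,"tz":0,"wx":0,"wy":0,"wz":0,"grip":0.043}])

```text
t: 15.45
tool_pos: [0.6463, -0.04, 0.0959]
tool_rot: [180.0, 0.0, -78.9]
contact_force: [0.0, 3.0, -0.1]
gripper_width: 0.0428
```

>>> send_rows(moves=[{"tx":0.001,"ty":0,"tz":0,"wx":0,"wy":0,"wz":0,"grip":0.043}])

```text
t: 15.55
tool_pos: [0.6464, -0.0409, 0.096]
tool_rot: [180.0, 0.0, -78.9]
contact_force: [-1.4, 5.9, 0.5]
gripper_width: 0.043
```

>>> send_rows(moves=[{"tx":0.001,"ty":0,"tz":0,"wx":0,"wy":0,"wz":0,"grip":0.043}])

```text
t: 15.65
tool_pos: [0.6466, -0.0418, 0.096]
tool_rot: [180.0, 0.0, -78.9]
contact_force: [-1.9, 6.4, 0.7]
gripper_width: 0.0426
```

>>> send_rows(moves=[{"tx":0.001,"ty":0,"tz":0,"wx":0,"wy":0,"wz":0,"grip":0.043},{"tx":0.001,"ty":0,"tz":0,"wx":0,"wy":0,"wz":0,"grip":0.043},{"tx":0.001,"ty":0,"tz":0,"wx":0,"wy":0,"wz":0,"grip":0.043}])

```text
t: 15.95
tool_pos: [0.6471, -0.0445, 0.096]
tool_rot: [180.0, 0.0, -78.9]
contact_force: [-2.3, 8.0, 1.8]
gripper_width: 0.0428
```

```bash
python3 wh.py;python3 wshot.py w16 x; python3 -c "
import cv2
im=cv2.imread('pics/w16.png'); cv2.imwrite('pics/c16.png',cv2.resize(im[190:320,110:420],None,fx=2.5,fy=2.5,interpolation=cv2.INTER_CUBIC))"
```

```text
t 15.95 pos [ 0.6471 -0.0445  0.096 ] rot [179.99   0.04 -78.89] F [-2.3  8.   1.8] g 0.0428
[  90.0418 -117.3051] r 143.6294830872912 ang -129.99055221491412 yaw rel -89.91916777084987
F track -0.7800546442629637 8.254497442178822
t 15.95 pos [ 0.6471 -0.0445  0.096 ] rot [179.99   0.04 -78.89] F [-2.3  8.   1.8] g 0.0428
```

View pics/c16.png

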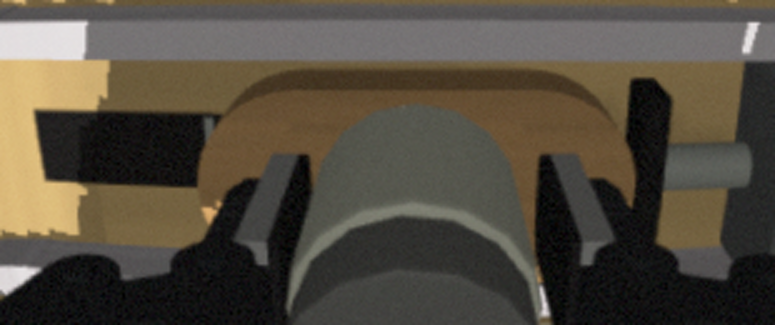

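>>> send_rows(moves=[{"tx":0.0005,"ty":0,"tz":0,"wx":0,"wy":0,"wz":0,"grip":0.043},{"tx":0.0005,"ty":0,"tz":0,"wx":0,"wy":0,"wz":0,"grip":0.043}])

```text
t: 16.2
tool_pos: [0.6473, -0.0454, 0.0959]
tool_rot: [180.0, 0.0, -78.9]
contact_force: [-1.2, 8.2, 0.7]
gripper_width: 0.0434
```

```bash
python3 wh.py;python3 wshot.py w17 x; python3 -c "
import cv2
im=cv2.imread('pics/w17.png'); cv2.imwrite('pics/c17.png',cv2.resize(im[190:320,110:420],None,fx=2.5,fy=2.5,interpolation=cv2.INTER_CUBIC))"
```

```text
t 16.2 pos [ 0.6473 -0.0454  0.0959] rot [179.98   0.05 -78.9 ] F [-1.2  8.2  0.7] g 0.0434
[  89.9961 -118.2693] r 144.2161809323508 ang -130.2957140306538 yaw rel -89.92536182607712
F track 0.37745357888271003 8.23929905126754
t 16.2 pos [ 0.6473 -0.0454  0.0959] rot [179.98   0.05 -78.9 ] F [-1.2  8.2  0.7] g 0.0434
```

View pics/c17.png

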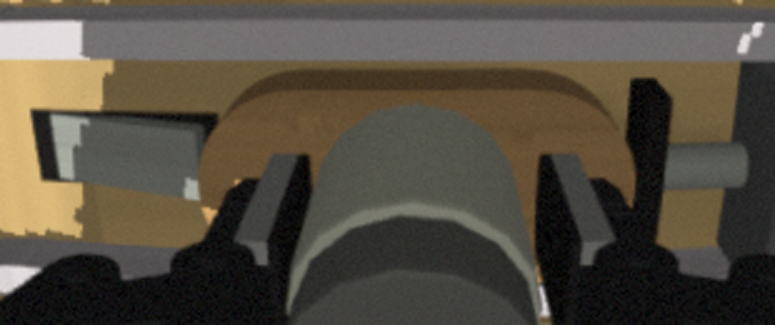

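>>> send_rows(moves=[{"tx":-0.0005,"ty":0,"tz":0,"wx":0,"wy":0,"wz":0,"grip":0.043},{"tx":-0.0005,"ty":0,"tz":0,"wx":0,"wy":0,"wz":0,"grip":0.043},{"tx":-0.0005,"ty":0,"tz":0,"wx":0,"wy":0,"wz":0,"grip":0.044},{"tx":-0.0005,"ty":0,"tz":0,"wx":0,"wy":0,"wz":0,"grip":0.046},{"tx":-0.0005,"ty":0,"tz":0,"wx":0,"wy":0,"wz":0,"grip":0.048}])

```text
t: 16.75
tool_pos: [0.6471, -0.0436, 0.0961]
tool_rot: [-180.0, -0.0, -78.9]
contact_force: [-0.4, 0.1, 0.0]
gripper_width: 0.0481
```

```bash
python3 wh.py;python3 wshot.py w18 x; python3 -c "
import cv2
im=cv2.imread('pics/w18.png'); cv2.imwrite('pics/c18.png',cv2.resize(im[190:350,110:420],None,fx=2.5,fy=2.5,interpolation=cv2.INTER_CUBIC))"
```

```text
t 16.75 pos [ 0.6471 -0.0436  0.0961] rot [-179.98   -0.02  -78.9 ] F [-0.4  0.1  0. ] g 0.0481
[  90.2245 -116.4662] r 143.23230601396776 ang -129.6864850952298 yaw rel -89.92658580246045
F track -0.39364359499682794 0.20291145579415745
t 16.75 pos [ 0.6471 -0.0436  0.0961] rot [-179.98   -0.02  -78.9 ] F [-0.4  0.1  0. ] g 0.0481
```

View pics/c18.png

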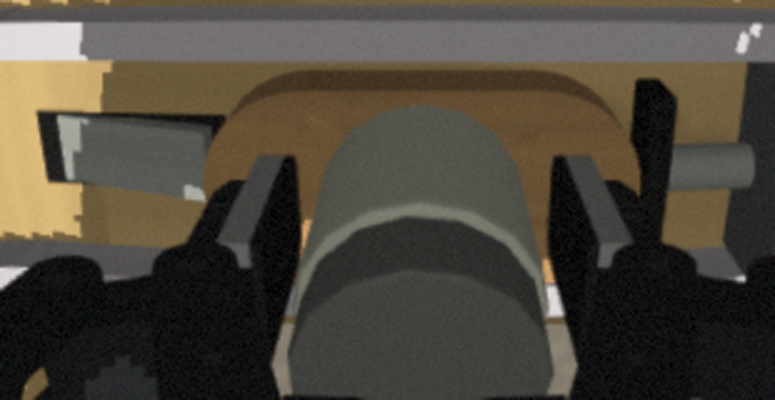

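>>> send_rows(moves=[{"tx":0,"ty":0,"tz":-0.008,"wx":0,"wy":0,"wz":0,"grip":0.048},{"tx":0,"ty":0,"tz":-0.015,"wx":0,"wy":0,"wz":0,"grip":0.048},{"tx":0,"ty":0,"tz":-0.025,"wx":0,"wy":0,"wz":0,"grip":0.048},{"tx":0,"ty":0,"tz":-0.03,"wx":0,"wy":0,"wz":0,"grip":0.048},{"tx":0,"ty":0,"tz":-0.04,"wx":0,"wy":0,"wz":0,"grip":0.048}])

```text
t: 17.3
tool_pos: [0.6464, -0.0434, 0.2154]
tool_rot: [179.9, 0.0, -78.9]
contact_force: [-0.4, 0.2, 0.0]
gripper_width: 0.0481
```

>>> send_rows(moves=[{"tx":0,"ty":0,"tz":-0.04,"wx":0,"wy":0,"wz":0,"grip":0.048},{"tx":-0.02,"ty":0,"tz":-0.02,"wx":0,"wy":0,"wz":0,"grip":0.048},{"tx":-0.02,"ty":0,"tz":0,"wx":0,"wy":0,"wz":0,"grip":0.048},{"tx":0,"ty":0,"tz":0,"wx":0,"wy":0,"wz":0,"grip":0.048},{"tx":0,"ty":0,"tz":0,"wx":0,"wy":0,"wz":0,"grip":0.048}])

```text
t: 17.8
tool_pos: [0.6388, -0.0037, 0.274]
tool_rot: [180.0, 0.0, -78.8]
contact_force: [0.5, -0.4, 0.5]
gripper_width: 0.0478
```

```bash
python3 wh.py;python3 wshot.py w19 x; python3 -c "
from h import *
im=imaging.camera('scene'); cv2.imwrite('pics/s19.png',cv2.resize(im[100:350,150:400,::-1],None,fx=2.4,fy=2.4,interpolation=cv2.INTER_CUBIC))"
```

```text
t 17.8 pos [ 0.6388 -0.0037  0.274 ] rot [179.97   0.   -78.84] F [ 0.5 -0.4  0.5] g 0.0478
[ 89.7182 -75.6472] r 120.84376175153531 ang -114.7785983553796 yaw rel -89.86241282416708
F track 0.45041209054968223 -0.47889514782962245
t 17.8 pos [ 0.6388 -0.0037  0.274 ] rot [179.97   0.   -78.84] F [ 0.5 -0.4  0.5] g 0.0478
```

View pics/w19.png

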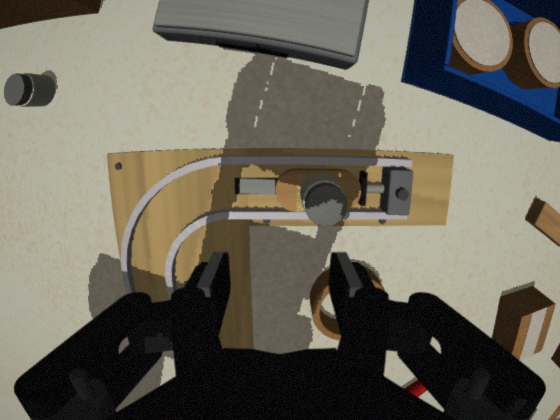

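View pics/s19.png

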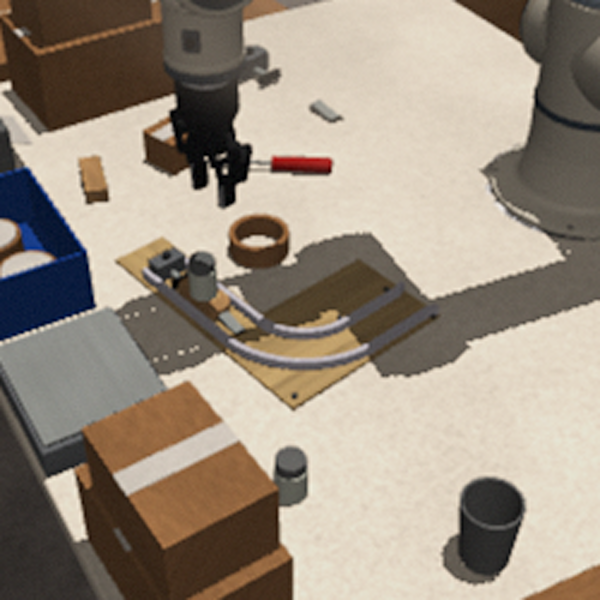

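The wrist view shows the carrier at (318,190) between the raised leaf (256,186), now behind its tail, and the bumper face (363,188). The gripper is clear and the bystanders are in place.

```bash
python3 -c "
from cell import arm
print(arm.job_done())"
```

```text
the job is handed in; nothing more can be done
None
```

The carrier is trapped in the last straight: the steel leaf is up behind its tail and the bumper is at its front. I handed the job in at about 18 s of the 67 s allowed.

- **Placing:** I gripped the jar, lifted the carrier and lowered it between the rails at the start of the lane. The set-down was firmer than I wanted: the arm is stiff, and the vertical force went from about −6.5 N (its weight) to 35 N upward for a moment before I eased off and opened the gripper.
- **Sliding:** I loosened the fingers to a cage around the jar and pushed it along the lane and round the bend. The readings I took showed about 3 to 5 N and no sign of jamming.
- **Bumper:** It met the bumper when the tool was at about y = −113 mm in the track frame. The leaf snapped up within another 5 mm or so, at about 8 N of push. I stopped there and backed off until the measured force was near zero.
- **Last checks:** The final pictures showed the leaf raised just behind the tail, the bumper face against the front, the gripper clear, and the other items apparently where they started. I judged the bystanders by eye and did not measure them.
- **Disagreement:** The carrier sat about 2 mm off-centre in the grip compared with my first estimate. I corrected for this from the wrist camera before lowering it between the rails.

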